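# Load a stepped shaft from the sloped tray into the microscope's V-block carrier

### The arm

A 6-joint arm with a two-finger parallel gripper is mounted at the origin on the work surface. World frame = base frame: x ahead of the robot, y to its left, z up, the work surface at z = 0. Lengths are in mm, angles in degrees, forces in N, time in s.
With the tool pointing down it reaches from about 275 to 825 mm from the base axis. Payload 4.9 kg.
Tool frame: the origin (TCP) lies at the very end of the fingers, on their centre line; the grasp point (between the pads) lies 19 mm behind it; z points along the fingers, y is the direction in which the jaws open and shut (so a half turn about z gives the same grasp; the last joint's range is limited). The gripper opens to 85 mm and grips with 20 to 120 N. Pads are 22 mm wide; open, the fingers measure 114 mm over their backs; the gripper's body (76 mm by 85 mm) begins 54 mm behind the grasp point. The pads swing forward as they close: fully open they stand 13 mm farther back than shut.
Start: joints at [-73.637, 18.69, -11.035, 60.275, 0, 82.311], TCP at [224.181, -502.256, 231.281] pointing down, gripper open.
Joint ranges: [-152.03, 152.03], [-55.5, 102.48], [-74.3, 77.21], [-110.64, 120.58], [-84.22, 78.4], [-180, 180]. Speed limits (degrees/s): [147.25, 147.25, 180, 180, 180, 180].

### API

Orientations are given as [roll, pitch, yaw] about the fixed x, y, z axes, in that order (R = Rz(yaw) Ry(pitch) Rx(roll)).
In Python, from plant import sensors, vision, manip gives the robot as it stands.
- The arm moves only by the tool carry_out, never from a script. Its argument "motion" is a list of rows, each an object with "delta_pos": the shift along the tool's x, y, z in mm, a list of three; "twist": the turn, a rotation vector about the tool's x, y, z in degrees, a list of three; "claw": the opening in per cent of the stroke, from 0 (shut) to 100 (fully open). A call has 1 to 5 rows; each row is the pose to reach, as a shift and turn from the pose commanded when the call began, along the tool's axes at that moment; what a row does not reach only later rows make up. A row lasts 1/10 s, in which the tool goes at most 50 mm and 8.59 degrees, less where a joint would pass 70% of its speed; a pose out of reach is approached as far as the arm can. A call with a gripper value outside its range is refused whole. The fingers move at their own pace and stop on an object; "grip_force" is the grip in N (left out, the last holds). Time passes only in rows, so rows that repeat a pose let the fingers close. It gives the time, the measured TCP pose, the force and the opening at its end, in the units of the state.
- sensors.state(): the state, without advancing time (a new reading comes with each control period).
- vision.snapshot(name): name is "side" or "top" or "wrist"; returns a dict with "image" (420x560x3 uint8, red, green, blue), "fov_y" (degrees; the focal length in pixels is half the picture's height over the tangent of half this angle, whatever the lens; pixels are square), "cx", "cy" (the principal point, pixels), "k1" (the pictures are not rectified: a ray, as slopes to the right and down, at radius r is drawn at 1 + k1 r^2 times it, then the intrinsics apply), "R" (3x3) and "t" (3): a world point X has camera coordinates R X + t; the wrist camera has in their place "tool_from_camera" (4x4, takes a point from camera to tool coordinates, whose origin is the TCP and whose axes are the flange's). Camera axes: x right, y down, z forward; pixel columns grow to the right and rows downward; lengths in mm; the calibration is good to about 2 mm. A picture is of the moment at which its call begins: read the wrist's pose just before it. There is no depth.
- manip.sign_off(): hands the job in, once; it reports no verdict.
Trained networks look in the newest picture that a camera, given by its name, has taken for a name from the list of things; names that differ only in an ending like _2 or _b are one class to them, and where a whole thing is asked for, a point or a joint stands for the part that bears it (a point fixed in the world has none). Each returns a list of dicts, best first, with "conf" (0 to 1); they miss things now and then, are a little off and sometimes report something else, mostly with a low value. They report only what shows in the picture. A call takes as long as a camera call. They do not tell look-alikes from the thing itself.
- vision.find_in(name, camera): "rect" ([left, top, width, height] in pixels, round what is visible of it).
- vision.cut_out(name, camera): "region" (420x560 bool, what is visible of it) and "rect" ([left, top, width, height] in pixels, round what is visible of it).
The state is a dict: "time": time; "joint_positions": joint angles; "joint_vel": joint speeds; "effort": joint torques, N m; "tool_pos": TCP position; "orientation": TCP orientation; "force": force on the tool from outside, world axes, zero at the start; "ft_torque": the same for the moment, N m; "grip_width": opening from 0.0 (shut) to 1.0 (fully open).
Only numpy, scipy, OpenCV 4.12 (cv2) and the standard library are available. Lean on these libraries where they do the work, as an engineer would, in place of code of your own. Each camera call takes 0.05 s, during which the arm holds its last target.

### The job

Take the stepped shaft, the one turned down to a thin journal at one end only, out of the sloped parts tray and lower it, without dropping it, into the two V-blocks of the measuring microscope's carrier, with the thin end pointing away from the end stop. Bring its thick end right up against the stop's anvil and leave it lying in the V-blocks. Leave the other shafts and the measuring tools where they are.

Things in the scene. Friction and masses are not known exactly. Their poses are not given: they have to be found in the camera images.
- stepped_shaft: The wanted shaft: turned steel, about 0.58 kg, 155 mm long: a thick part 28 mm in diameter, 110 mm long, then a journal 14 mm in diameter, 45 mm long, at one end only. Origin: centre of the thick end's flat face; x runs along the axis to the thin end (y, z turn with its roll). At the start it lies in one lane of the tray, thick end down against the front lip, thin end up the slope.
- thick_mid (a point): Middle of the stepped shaft's thick section, on the axis, 55 mm from the thick end face; a good place to grip (28 mm across; the shaft's balance point is about 8 mm further towards the thin end). Axes as the shaft's. Lying in the V-blocks the shaft slides along them easily (friction about 0.25, so about 2 to 3 N).
- thin_tip (a point): Centre of the end face of the stepped shaft's thin journal, on the axis, 155 mm from the thick end face.
- plain_shaft: Another steel shaft in the tray, to be left: 28 mm in diameter all along, 155 mm long. Origin: centre of its lower end face; x along its axis, up the slope.
- double_shaft: Another steel shaft in the tray, to be left: 14 mm journals 35 mm long at both ends of a thick middle 28 mm in diameter and 85 mm long, 155 mm in all. Origin: centre of its lower end face; x along its axis, up the slope.
- tray: Fixed grey plastic parts tray, 182 mm (x) by 300 mm (y), open on top; sides 46 mm high in front, rising to 94 mm, rear wall 76 mm. Origin: on the bench under its centre; z up; x from the low front to the high rear. The floor rises 15 degrees towards +x. Three lanes centred at y = -98, 0, +98 mm, each 92 mm wide, 170 mm long, parted by dividers 6 mm thick, 32 mm high over the floor.
- lane_foot (a point): Foot of the tray's middle lane, on its floor at the front lip (tray x = -80, y = 0, z = 14 mm); axes as the tray's. The lip stands 28 mm over the floor. In each lane two ribs 8 mm high, 24 mm wide over all, run up the slope and carry the shaft in the middle of the lane, its axis 20 mm off the floor and tilted 15 degrees.
- carrier: Fixed steel V-block carrier: base plate 200 x 84 mm, 14 mm thick, with two 90 degree V-blocks, 16 mm thick along x, 60 mm wide, centred at x = -40 and +40 mm (64 mm clear between), tops 56 mm above the bench, V's 44 mm wide at the top; the end stop's bracket, 44 mm wide, 70 mm high, at -x. Origin: on the bench under the middle of the V-blocks; z up; x along the V's, away from the stop.
- anvil (a point): Centre of the flat face of the end stop's anvil (16 mm in diameter), at carrier x = -60, y = 0, z = 53.8 mm; axes as the carrier's, the face looks along +x. It lies on the axis of a 28 mm shaft seated in the V's (53.8 mm above the bench); the thick end face comes to rest on it.
- caliper: Digital caliper lying on the bench, to be left: 235 mm beam, 15 mm high. Origin on the bench under its slide.
- ring_gauge: Steel setting ring on the bench, to be left: 70 mm outer, 30 mm inner diameter, 20 mm high. Origin: centre of its underside.
- loupe: Black loupe standing on the bench, to be left: 48 mm in diameter, 50 mm high. Origin: centre of its underside.
Things that resemble listed ones, but are neither listed nor needed, are in the scene too. Several things have the shape of the carrier; the one meant has the colours described above.

How it is judged:
By the outcome, as a careful person would: the job done as asked, in the order asked, and still so for the second after the job is handed in, with the robot touching nothing.
It also fails if it takes over 48 s, if anything falls off the work surface, if the arm or the gripper's body presses on something with over 40 N, if the wrist force passes 120 N, or if a joint passes its speed limit or range.

## Working session

There is one attempt and no reset: what is moved stays moved. The work goes in short steps, Python scripts to look and compute and a tool call to move; the robot and the scene stay as the last step left them, time stands still between calls to the robot, and variables do not carry over. Pictures are saved under pics/ and viewed, and the job is handed in when it is done.

Besides the shell and the picture viewer there is one more tool, called after "Emit:" as name([rows], argument=value, ...), one row to a line, values as JSON. carry_out: Moves the arm, as the interface text tells. Its arguments: {"type":"object","properties":{"motion":{"type":"array"},"grip_force":{"type":"number"}},"required":["motion"]}

```bash
mkdir -p pics; ls
python3 - <<'E'
from plant import sensors, vision
import cv2,pickle
print(sensors.state())
for n in ["side","top","wrist"]:
    s=vision.snapshot(n); cv2.imwrite(f"pics/{n}0.png",s["image"][:,:,::-1]); pickle.dump(s,open(f"{n}0.pkl","wb"))
    print(n,{k:v for k,v in s.items() if k!="image"})
E
```

```text
pics
{'time': 0.0, 'joint_positions': array([-7.36335564e+01,  1.87321112e+01, -1.10925750e+01,  6.02744544e+01,
        5.60999153e-04,  8.23114140e+01]), 'joint_vel': array([ 0.02097727,  0.01238287, -0.01087901, -0.00042445, -0.0460531 ,
        0.11883889]), 'effort': array([ 6.44835691e-04, -4.43396866e+01,  2.62439042e+01,  1.53468736e-02,
       -1.06936086e-04,  2.75600300e-06]), 'tool_pos': array([ 224.0387678 , -501.66007266,  230.49870851]), 'orientation': array([-1.79901826e+02, -1.38198442e-02,  2.40550172e+01]), 'force': array([-0.93067804, -0.04158848, -0.23550188]), 'ft_torque': array([ 0.01945839, -0.01351679, -0.00470022]), 'grip_width': 1.0016408365950755}
side {'fov_y': 43.92176059393232, 'cx': 276.2448710549208, 'cy': 205.65165674506085, 'k1': -0.05434112756912038, 'R': array([[-0.97144102, -0.23651922,  0.01900025],
       [-0.17205656,  0.64700463, -0.74282   ],
       [ 0.16339796, -0.72487493, -0.66922152]]), 't': array([ 515.07275035,  171.58810121, 1345.47923506])}
top {'fov_y': 43.88685325809987, 'cx': 278.4146607013086, 'cy': 208.65767059459606, 'k1': -0.16073026347372893, 'R': array([[-0.00975374, -0.99983701, -0.01519261],
       [-0.99796086,  0.01069162, -0.062927  ],
       [ 0.06307918,  0.01454786, -0.99790249]]), 't': array([  -5.27018832,  563.0455002 , 1410.78781265])}
wrist {'fov_y': 58.01622864785624, 'cx': 276.2803999316881, 'cy': 210.8611493611401, 'k1': -0.07958764862524055, 'tool_from_camera': array([[-7.75825347e-04, -9.57003684e-01, -2.90074727e-01,
         7.42151863e+01],
       [ 9.99999586e-01, -8.80239498e-04,  2.29483680e-04,
        -5.74177678e-01],
       [-4.74951960e-04, -2.90074429e-01,  9.57003971e-01,
        -1.42844739e+02],
       [ 0.00000000e+00,  0.00000000e+00,  0.00000000e+00,
         1.00000000e+00]])}
```

View pics/top0.png

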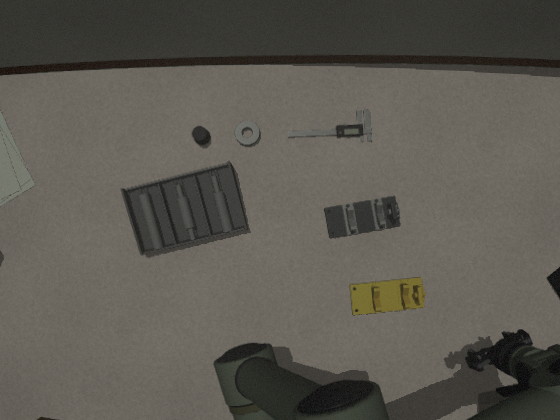

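View pics/side0.png

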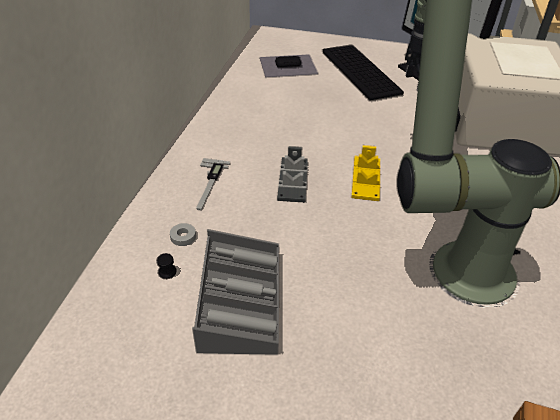

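View pics/wrist0.png

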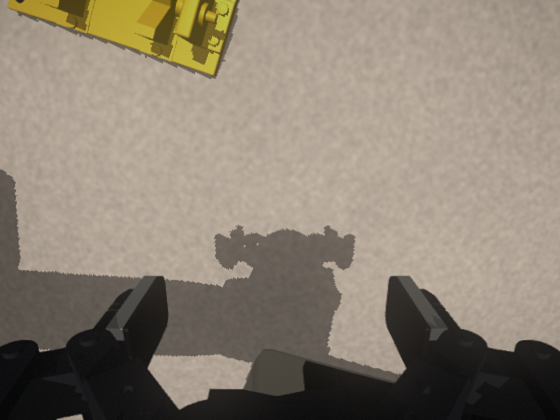

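The top view shows the tray at about (185,208) with three shafts, the steel carrier at (362,217) and the yellow look-alike at (388,296). In the side view the tray is at (240,290), the steel carrier at (293,175) and the yellow one at (367,173).

Next I'll take a close crop to choose between the shafts and the carriers.

```bash
cat > h.py <<'E'
import numpy as np,cv2,pickle
from scipy.spatial.transform import Rotation as Ro
def K(s):
    f=210/np.tan(np.radians(s["fov_y"]/2)); return f
def proj(s,X,R=None,t=None):
    R=s["R"] if R is None else R; t=s["t"] if t is None else t
    c=np.atleast_2d(X)@R.T+t; p=c[:,:2]/c[:,2:]; r2=(p**2).sum(1,keepdims=True)
    return p*(1+s["k1"]*r2)*K(s)+[s["cx"],s["cy"]]
def ray(s,uv,R=None,t=None):
    R=s["R"] if R is None else R; t=s["t"] if t is None else t
    d=(np.array(uv,float)-[s["cx"],s["cy"]])/K(s); p=d.copy()
    for _ in range(30): p=d/(1+s["k1"]*(p**2).sum())
    return -R.T@t, R.T@np.array([p[0],p[1],1])
def atz(s,uv,z,**k):
    o,d=ray(s,uv,**k); return o+d*(z-o[2])/d[2]
def wristRt(s,pos,rpy):
    T=np.eye(4);T[:3,:3]=Ro.from_euler('xyz',rpy,degrees=True).as_matrix();T[:3,3]=pos
    C=np.linalg.inv(T@s["tool_from_camera"]); return C[:3,:3],C[:3,3]
def frame(x,y,yaw):
    return np.array([x,y,0]),Ro.from_euler('z',yaw,degrees=True).as_matrix()
E
python3 - <<'E'
import cv2
t=cv2.imread("pics/top0.png");s=cv2.imread("pics/side0.png")
a=cv2.resize(t[150:265,110:260],None,fx=5,fy=5,interpolation=cv2.INTER_CUBIC);cv2.imwrite("pics/c1.png",cv2.convertScaleAbs(a,alpha=1.8))
a=cv2.resize(t[185:245,315:410],None,fx=8,fy=8,interpolation=cv2.INTER_CUBIC);cv2.imwrite("pics/c2.png",cv2.convertScaleAbs(a,alpha=1.8))
a=cv2.resize(s[225:360,185:295],None,fx=4.4,fy=4.4,interpolation=cv2.INTER_CUBIC);cv2.imwrite("pics/c3.png",a)
E
```

```text
(no output)
```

View pics/c1.png

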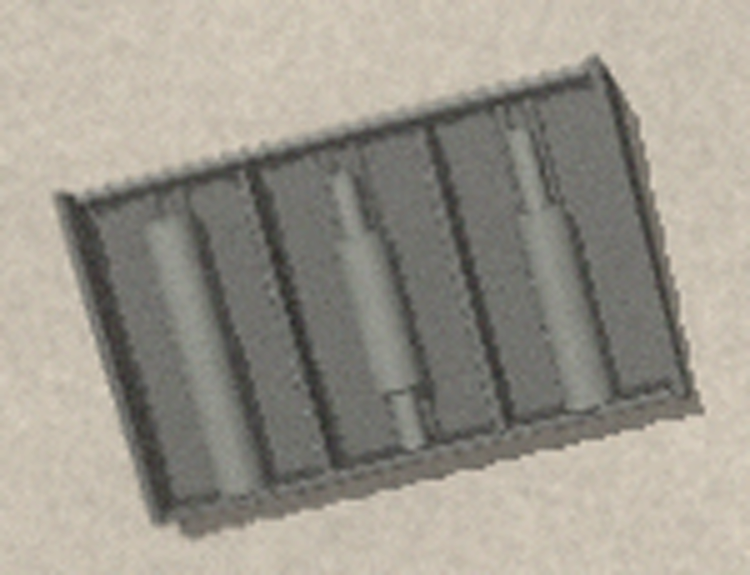

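View pics/c2.png

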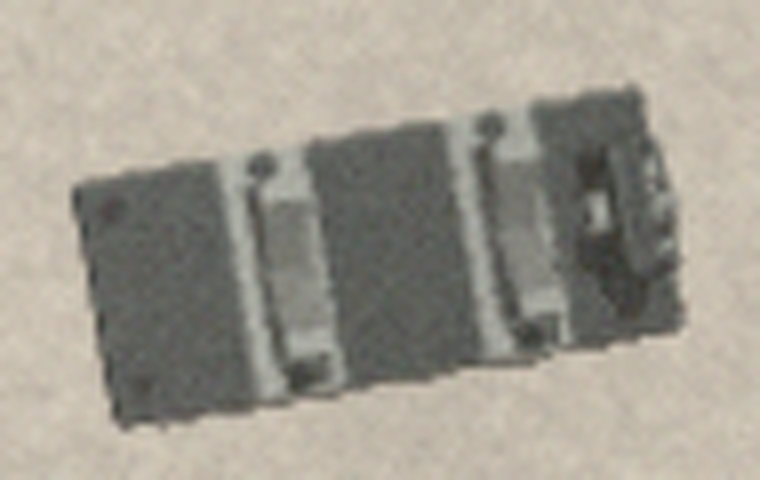

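View pics/c3.png

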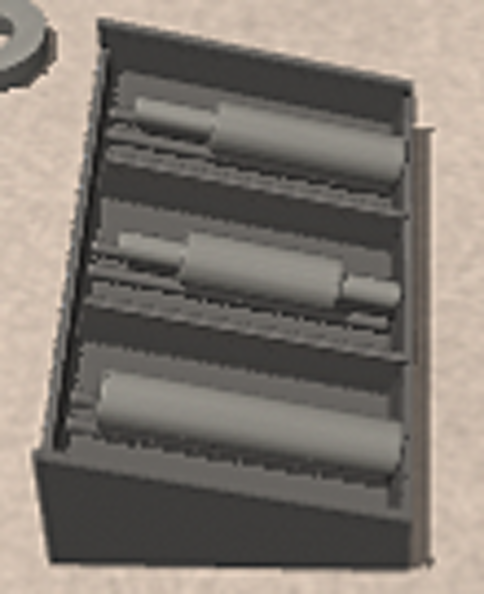

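```bash
cat > fit.py <<'E'
from h import *
from scipy.optimize import least_squares
top=pickle.load(open("top0.pkl","rb"));side=pickle.load(open("side0.pkl","rb"))
def c1(p):return np.array(p)/5+[110,150]-0.4
def c2(p):return np.array(p)/8+[315,185]-0.4
def c3(p):return np.array(p)/4.4+[185,225]-0.4
# tray
T=[(-91,150,46),(-91,-150,46),(91,150,94),(91,-150,94)]
pt=[c1(p) for p in [(160,520),(688,398),(62,195),(600,62)]]
Cc=[(100,42,14),(100,-42,14),(-100,-42,14),(-100,42,14)]
pc=[c2(p) for p in [(122,428),(75,187),(632,88),(685,328)]]
def fit(M,p,x0,s):
    M=np.array(M,float)
    def res(q):
        o,R=frame(*q); return (proj(s,M@R.T+o)-p).ravel()
    r=least_squares(res,x0); return r.x,r.fun
for i,p in enumerate(pc): print(atz(top,p,14))
qt,rt=fit(T,pt,(550,260,13),top); print("tray",qt,rt.round(1))
qc,rc=fit(Cc,pc,(550,-80,98),top); print("car",qc,rc.round(1))
# side check tray: rear-left corner etc
o,R=frame(*qt); print(proj(side,np.array(T)@R.T+o).round(1)); print([c3(p).round(1) for p in [(410,520),(412,85),(35,450),(98,22)]])
E
python3 fit.py
```

```text
[ 480.87407591 -151.10185338   14.        ]
[ 563.73370917 -136.18292562   14.        ]
[ 595.95776208 -329.83722616   14.        ]
[ 512.7921195  -346.40397999   14.        ]
tray [561.84981947 237.88276535  12.87869223] [-0.9  1.2  0.6  0.1 -0.8 -0.5  1.  -0.8]
car [ 538.35217045 -240.91143839   99.57407523] [-0.7  0.2 -0.3  0.2  1.  -0.2  0.  -0.3]
[[277.5 343. ]
 [278.9 243. ]
 [191.5 328. ]
 [207.3 228. ]]
[array([277.8, 342.8]), array([278.2, 243.9]), array([192.6, 326.9]), array([206.9, 229.6])]
```

Three things could be taken for the wanted shaft in the top picture:
- (150,220): uniform diameter, so this is plain_shaft.
- (187,210): journals at both ends, so this is double_shaft.
- (222,203): a thin journal at the upper end only, so this is the **stepped shaft**, in lane y = -98.

The crops confirm that choice. The carrier is the steel-coloured one at (362,217), with its stop on the right (world -y). The yellow one at (388,296) is a decoy.

Next I'll move over the carrier on the way to the tray and look with the wrist camera.

```bash
cat > go.py <<'E'
from h import *
from plant import sensors
def plan(pos,R,st=None):
    st=st or sensors.state()
    R0=Ro.from_euler('xyz',st["orientation"],degrees=True); p0=np.array(st["tool_pos"])
    if not isinstance(R,Ro): R=Ro.from_euler('xyz',R,degrees=True)
    d=R0.inv().apply(np.array(pos)-p0); w=(R0.inv()*R).as_rotvec(degrees=True)
    print("t",round(st["time"],2),"delta",d.round(2),"twist",w.round(2),"rows>=",round(max(np.linalg.norm(d)/50,np.linalg.norm(w)/8.59),1))
E
python3 - <<'E'
from go import *
plan([545,-225,260],[180,0,99.6])
E
```

```text
t 0.15 delta [ 405.91 -122.02  -29.09] twist [-6.000e-02 -6.000e-02 -7.555e+01] rows>= 8.8
```

Emit:
carry_out([
  {"delta_pos": [45,-13.5,-3.2],"twist": [0,0,-8.4],"claw": 55},
  {"delta_pos": [90,-27,-6.5],"twist": [0,0,-16.8],"claw": 55},
  {"delta_pos": [135,-41,-9.7],"twist": [0,0,-25.2],"claw": 55},
  {"delta_pos": [180,-54,-13],"twist": [0,0,-33.6],"claw": 55},
  {"delta_pos": [225,-68,-16],"twist": [0,0,-42],"claw": 55},
])

```text
time: 0.65
tool_pos: [403.0, -347.0, 247.3]
orientation: [-180.0, -0.0, 66.4]
force: [0.8, -1.4, 0.5]
grip_width: 0.549
```

Run:
```python
from go import *
print(sensors.state())
plan([545,-225,260],[180,0,99.6])
```

```text
{'time': 0.65, 'joint_positions': array([-4.86873641e+01,  1.61778072e+01, -1.21600458e+01,  6.16700651e+01,
        1.57827490e-03,  6.49343257e+01]), 'joint_vel': array([ 5.16203255e+01,  3.89028369e+00,  9.93057625e+00,  5.66654960e+00,
        5.61494298e-04, -3.21803977e+01]), 'effort': array([-4.30159807e+00, -4.37611914e+01,  2.50312257e+01,  2.84516774e-01,
        4.75145731e-03,  4.65731788e-01]), 'tool_pos': array([ 403.0104254 , -347.03360086,  247.28037858]), 'orientation': array([-1.79993496e+02, -4.78419034e-03,  6.63783098e+01]), 'force': array([ 0.77898689, -1.44128812,  0.48682533]), 'ft_torque': array([-0.03370832, -0.00111777,  0.04356362]), 'grip_width': 0.5493021250613395}
t 0.65 delta [168.7   81.19 -12.71] twist [-0.000e+00 -1.000e-02 -3.322e+01] rows>= 3.9
```

Emit:
carry_out([
  {"delta_pos": [42,20.3,-3.2],"twist": [0,0,-8.3]},
  {"delta_pos": [84,40.6,-6.4],"twist": [0,0,-16.6]},
  {"delta_pos": [126,61,-9.5],"twist": [0,0,-25]},
  {"delta_pos": [168,81,-12.7],"twist": [0,0,-33.2]},
  {"delta_pos": [168,81,-12.7],"twist": [0,0,-33.2]},
])

```text
$.motion[0]: bad value
```

```bash
cat > look.py <<'E'
import sys
from go import *
from plant import vision
def look(n):
    st=sensors.state(); s=vision.snapshot("wrist"); s["st"]=st
    pickle.dump(s,open(n+".pkl","wb")); cv2.imwrite(f"pics/{n}.png",cv2.convertScaleAbs(s["image"][:,:,::-1],alpha=1.5))
    print(st["time"],st["tool_pos"].round(1),st["orientation"].round(2),st["joint_vel"].round(1),st["force"].round(1))
if __name__=="__main__": look(sys.argv[1])
E
python3 look.py w1
```

```text
0.65 [ 403.  -347.   247.3] [-179.99   -0.     66.38] [ 51.6   3.9   9.9   5.7   0.  -32.2] [ 0.8 -1.4  0.5]
```

View pics/w1.png

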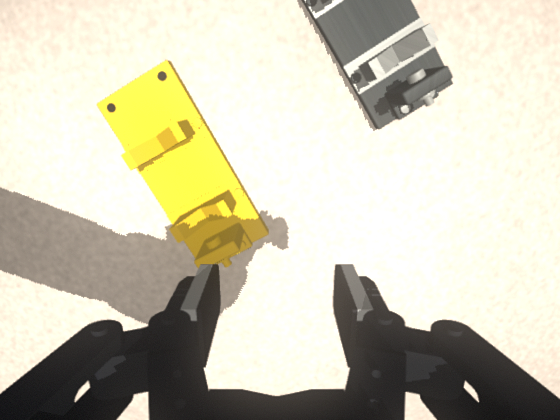

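That picture was taken early, because the move was refused (every row needs claw). It shows the yellow decoy at (185,170) and the end of the steel carrier at (400,70).

Run:
```python
from go import *
plan([545,-225,260],[180,0,99.6])
```

```text
t 0.7 delta [161.49  80.57 -11.15] twist [  0.23  -0.24 -32.57] rows>= 3.8
```

Emit:
carry_out([
  {"delta_pos": [40,20,-3],"twist": [0,0,-8.1],"claw": 55},
  {"delta_pos": [80,40,-6],"twist": [0,0,-16.3],"claw": 55},
  {"delta_pos": [121,60,-8.5],"twist": [0,0,-24.5],"claw": 55},
  {"delta_pos": [161,80,-11],"twist": [0,0,-32.6],"claw": 55},
  {"delta_pos": [161,80,-11],"twist": [0,0,-32.6],"claw": 55},
])

```text
time: 1.2
tool_pos: [543.7, -230.4, 258.0]
orientation: [179.9, -0.0, 99.1]
force: [-0.6, -0.4, -0.1]
grip_width: 0.55
```

```bash
python3 look.py w2
```

```text
1.2 [ 543.7 -230.4  258. ] [ 1.7991e+02 -5.0000e-02  9.9080e+01] [-4.  -1.2 -2.8  0.1 -3.2  2.2] [-0.6 -0.4 -0.1]
```

View pics/w2.png

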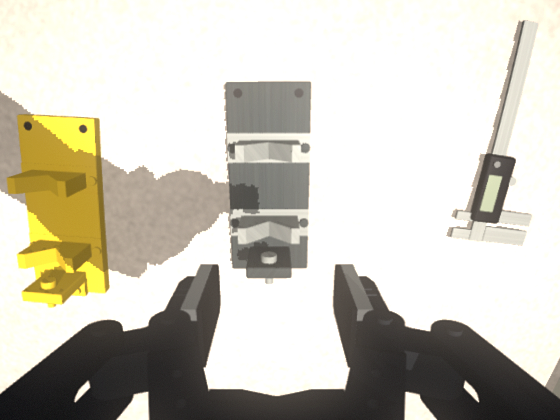

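The wrist view is nearly square to the carrier. The base's far corners are at about (226,84) and (311,83), the blocks at rows 150 and 230, and the anvil at (268,257). I'll enlarge it to get a precise fit.

```bash
cat > ov.py <<'E'
from h import *
def model():
    L=[]
    L.append([(100,42,14),(100,-42,14),(-100,-42,14),(-100,42,14),(100,42,14)])
    for xc in(-40,40):
        for x in(xc-8,xc+8):
            L.append([(x,30,56),(x,22,56),(x,0,34),(x,-22,56),(x,-30,56)])
        L.append([(xc-8,30,56),(xc+8,30,56)]);L.append([(xc-8,-30,56),(xc+8,-30,56)])
    a=np.linspace(0,2*np.pi,20); L.append([(-60,8*np.cos(t),53.8+8*np.sin(t)) for t in a])
    return L
def draw(img,s,q,L,sc,off,R=None,t=None,col=(0,0,255)):
    o,Rf=frame(*q)
    for l in L:
        p=proj(s,np.array(l,float)@Rf.T+o,R,t)
        cv2.polylines(img,[np.round((p-off+0.5)*sc*16).astype(int)],False,col,1,cv2.LINE_AA,4)
E
python3 - <<'E'
from ov import *
s=pickle.load(open("w2.pkl","rb"));R,t=wristRt(s,s["st"]["tool_pos"],s["st"]["orientation"])
im=s["image"][:,:,::-1]; c=im[70:290,205:335]
c=cv2.resize(c,None,fx=2.7,fy=2.7,interpolation=cv2.INTER_CUBIC); d=c.copy()
draw(d,s,(538.35,-240.9,99.57),model(),2.7,np.array([205,70]),R,t)
cv2.imwrite("pics/o1.png",np.hstack([c,d]))
E
```

```text
(no output)
```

View pics/o1.png

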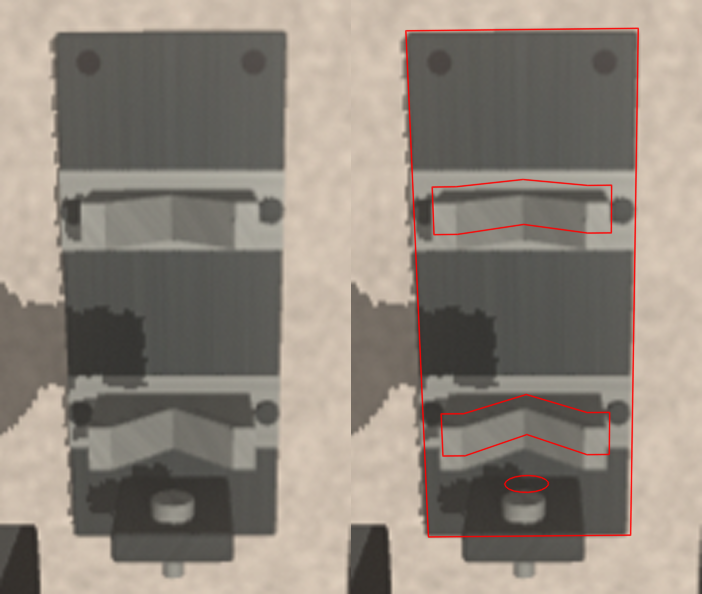

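Laterally the model fits within about 1 px. The blocks and anvil sit about 5 px lower in the image than a plate centred on the origin would give, so the plate may be off-centre. I'll fit the blocks and anvil directly and cross-check in the top and side pictures.

```bash
cat > fit2.py <<'E'
from ov import *
from scipy.optimize import least_squares
s=pickle.load(open("w2.pkl","rb"));R,t=wristRt(s,s["st"]["tool_pos"],s["st"]["orientation"])
def c(p):return np.array(p)/2.7+[205,70]-0.5
# y>0 is image left
B=[((32,30,56),(82,249)),((32,22,56),(105,249)),((32,-22,56),(235,248)),((32,-30,56),(257,250)),
((48,0,34),(170,195)),
((-48,30,56),(89,470)),((-48,22,56),(112,470)),((-48,-22,56),(233,470)),((-48,-30,56),(256,470)),((-32,0,34),(172,408)),((-32,30,56),(89,430)),((-32,-30,56),(256,428))]
P=[((100,42,14),(56,33)),((100,-42,14),(286,32)),((-100,-42,14),(276,535)),((-100,42,14),(74,535))]
def fit(A):
    M=np.array([a[0] for a in A],float);p=np.array([c(a[1]) for a in A])
    def res(q):
        o,Rf=frame(*q); return (proj(s,M@Rf.T+o,R,t)-p).ravel()
    r=least_squares(res,(538,-241,99.6),loss="soft_l1"); return r.x,res(r.x).reshape(-1,2)
for A in(B,P):
    q,e=fit(A);print(q.round(2));print(e.round(1).tolist())
q=fit(B)[0]
im=s["image"][:,:,::-1]; d=cv2.resize(im[70:290,205:335],None,fx=2.7,fy=2.7,interpolation=cv2.INTER_CUBIC)
draw(d,s,q,model(),2.7,np.array([205,70]),R,t)
T=pickle.load(open("top0.pkl","rb"));S=pickle.load(open("side0.pkl","rb"))
e=cv2.resize(np.ascontiguousarray(T["image"][185:245,315:410,::-1]),None,fx=4.2,fy=4.2,interpolation=cv2.INTER_CUBIC)
draw(e,T,q,model(),4.2,np.array([315,185]))
f=cv2.resize(np.ascontiguousarray(S["image"][140:210,260:320,::-1]),None,fx=4.6,fy=4.6,interpolation=cv2.INTER_CUBIC)
draw(f,S,q,model(),4.6,np.array([260,140]))
H=np.zeros((600,800,3),np.uint8);H[:594,:351]=d;H[:e.shape[0],355:355+e.shape[1]]=e;H[260:260+f.shape[0],355:355+f.shape[1]]=f
cv2.imwrite("pics/o2.png",H)
E
python3 fit2.py
```

```text
[ 538.64 -246.63   99.32]
[[-0.2, 0.6], [0.0, 0.5], [-0.2, 0.6], [0.4, -0.2], [0.2, 0.0], [0.2, -0.0], [-0.1, -0.1], [0.0, -0.3], [-0.3, -0.4], [0.3, 0.2], [-0.4, -0.7], [-0.1, -0.2]]
[ 537.92 -241.7    99.16]
[[-0.4, -0.6], [0.4, -0.5], [0.0, 0.7], [-0.0, 0.9]]
```

View pics/o2.png

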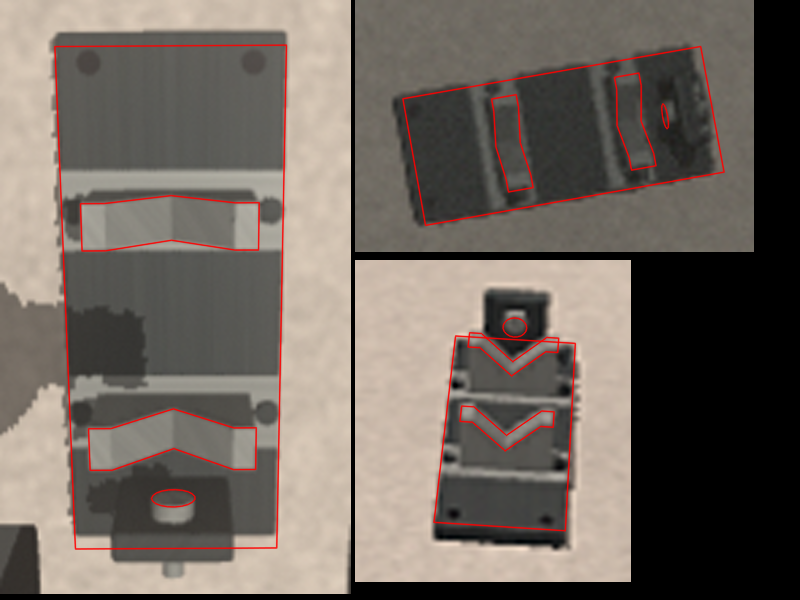

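The blocks and anvil now fit to 0.5 px in the wrist view and agree in the top and side overlays. The carrier is at (538.6, -246.6) with yaw 99.3, and the plate is indeed off-centre by about 5 mm. Next is the tray.

```bash
cat > tray.py <<'E'
from go import *
def target(q,off,back,up=0,along=0,tilt=15):
    """TCP pose; off: grasp pt height above axis, back: retreat along -toolz"""
    o,Rt=frame(*q); a=np.array([np.cos(np.radians(15)),0,np.sin(np.radians(15))]); n=np.array([-a[2],0,a[0]])
    m=np.array([-77,-98,35.5])+a*(55+along)
    th=np.radians(tilt); zt=np.array([np.sin(th),0,-np.cos(th)]); xt=np.array([-np.cos(th),0,-np.sin(th)])
    Rl=np.stack([xt,np.cross(zt,xt),zt],1)
    g=m+n*off - zt*back; tcp=g+zt*19
    return o+Rt@tcp+[0,0,up], Ro.from_matrix(Rt@Rl)
E
python3 - <<'E'
from tray import *
p,R=target((561.85,237.88,12.88),4,200); print(p,R.as_euler('xyz',degrees=True))
st=sensors.state();plan(p,R,st)
# split: yaw half
print(st["tool_pos"],st["orientation"])
plan([545,-60,260],[180,0,145],st)
E
```

```text
[513.74500021 126.35074132 228.43132534] [-180.     15.   -167.12]
t 1.25 delta [358.38  27.46  29.42] twist [-12.31 -11.5  -93.45] rows>= 11.1
[ 541.69823507 -232.00236263  257.74921749] [-1.79973885e+02 -1.88153903e-02  9.88397484e+01]
t 1.25 delta [169.45  29.69  -2.21] twist [-2.000e-02 -3.000e-02 -4.616e+01] rows>= 5.4
```

Emit:
carry_out([
  {"delta_pos": [32,2.5,0],"twist": [-1.1,-1,-8.4],"claw": 55},
  {"delta_pos": [64,5,0],"twist": [-2.2,-2.1,-16.8],"claw": 55},
  {"delta_pos": [97,7.5,0],"twist": [-3.3,-3.1,-25.2],"claw": 55},
  {"delta_pos": [129,10,0],"twist": [-4.4,-4.2,-33.6],"claw": 55},
  {"delta_pos": [161,12.4,0],"twist": [-5.5,-5.2,-42],"claw": 55},
])

```text
time: 1.75
tool_pos: [527.1, -72.7, 258.0]
orientation: [176.8, 6.7, 140.7]
force: [1.0, -0.7, 0.3]
grip_width: 0.551
```

Run:
```python
from tray import *
p,R=target((561.85,237.88,12.88),4,200)
plan(p,R)
```

```text
t 1.75 delta [139.02 144.55  21.46] twist [ -6.88  -6.28 -51.47] rows>= 6.1
```

Emit:
carry_out([
  {"delta_pos": [23,24,3.5],"twist": [-1.1,-1,-8.3],"claw": 55},
  {"delta_pos": [46,48,7],"twist": [-2.2,-2,-16.6],"claw": 55},
  {"delta_pos": [68,71,10.5],"twist": [-3.3,-3,-25],"claw": 55},
  {"delta_pos": [91,95,14],"twist": [-4.4,-4,-33.3],"claw": 55},
  {"delta_pos": [114,119,17.5],"twist": [-5.6,-5.1,-41.6],"claw": 55},
])

```text
time: 2.25
tool_pos: [517.3, 90.7, 233.9]
orientation: [178.8, 13.7, -177.3]
force: [0.5, 0.1, 0.8]
grip_width: 0.552
```

Run:
```python
from tray import *
p,R=target((561.85,237.88,12.88),4,200)
plan(p,R)
```

```text
t 2.25 delta [ 3.12 35.66  5.67] twist [-1.3  -1.15 -9.87] rows>= 1.2
```

Emit:
carry_out([
  {"delta_pos": [2,22,3.5],"twist": [-0.8,-0.7,-6],"claw": 55},
  {"delta_pos": [3,35,5.5],"twist": [-1.3,-1.2,-9.8],"claw": 55},
  {"delta_pos": [3,35,5.5],"twist": [-1.3,-1.2,-9.8],"claw": 55},
])

```text
time: 2.55
tool_pos: [513.5, 125.7, 228.3]
orientation: [179.9, 14.9, -167.4]
force: [0.5, 0.2, -0.9]
grip_width: 0.55
```

```bash
python3 look.py w3
```

```text
2.55 [513.5 125.7 228.3] [ 179.92   14.95 -167.4 ] [-1.5  0.3  1.3  0.8 -0.9  1.7] [ 0.5  0.2 -0.9]
```

View pics/w3.png

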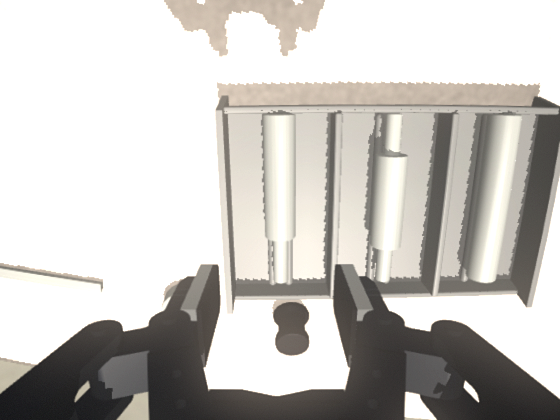

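The wrist view shows the target in the left lane. Its thick part runs over rows 113–240 (columns 265–297) with the thick end at the lip, and its thin journal continues to row 285. The double shaft is at (388,200) and the plain one at (495,195). Next I'll overlay the shaft and tray model.

```bash
cat > ov3.py <<'E'
from ov import *
s=pickle.load(open("w3.pkl","rb"));R,t=wristRt(s,s["st"]["tool_pos"],s["st"]["orientation"])
C,S=np.cos(np.radians(15)),np.sin(np.radians(15))
def shaft():
    a=np.array([C,0,S]);n=np.array([-S,0,C]);y=np.array([0,1,0]);o=np.array([-77,-98,35.5]);L=[]
    th=np.linspace(0,2*np.pi,30)
    for x,r in((0,14),(110,14),(110,7),(155,7)): L.append([o+a*x+r*(np.cos(k)*y+np.sin(k)*n) for k in th])
    L.append([o,o+155*a])
    L.append([(-91,-150,46),(-91,150,46)]);L.append([(-91,-150,46),(91,-150,94)]);
    for yy in(-52,-46): L.append([(-80,yy,14+32/C),(80,yy,14+160*S/C+32/C)])
    return L
q=(561.85,237.88,12.88)
d=cv2.resize(np.ascontiguousarray(s["image"][80:320,200:360,::-1]),None,fx=2.45,fy=2.45,interpolation=cv2.INTER_CUBIC);c=d.copy()
draw(d,s,q,shaft(),2.45,np.array([200,80]),R,t)
cv2.imwrite("pics/o3.png",np.hstack([c,d]))
E
python3 ov3.py
```

```text
(no output)
```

View pics/o3.png

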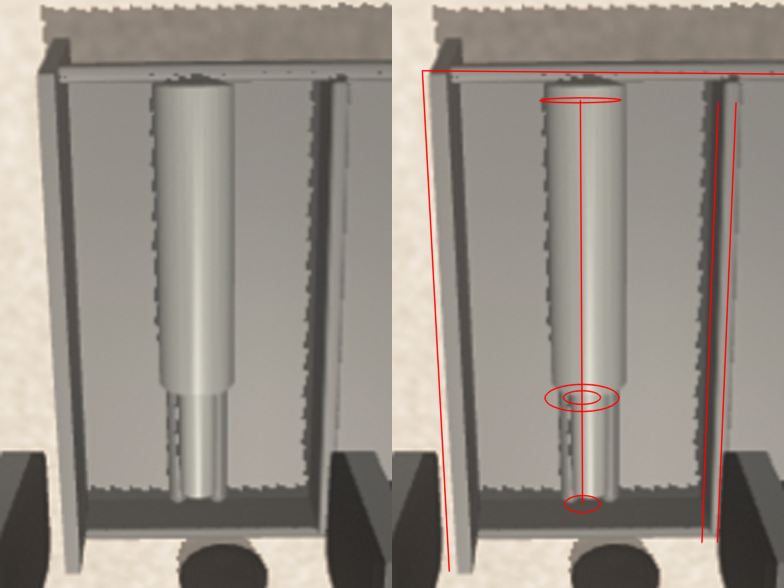

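```bash
cat >> ov3.py <<'E'
from scipy.optimize import least_squares
def c(p):return np.array(p)/2.45+[200,80]-0.5
a=np.array([C,0,S]);n=np.array([-S,0,C]);o0=np.array([-77,-98,35.5])
th=np.linspace(0,2*np.pi,120)
Y=np.array([0,1.,0])
def circ(x,r): return np.array([o0+a*x+r*(np.cos(k)*Y+np.sin(k)*n) for k in th])
def res(q,full=False):
    o,Rf=frame(*q); P=lambda X:proj(s,X@Rf.T+o,R,t)
    r=[]
    A=P(circ(0,14));B=P(circ(110,14));D=P(circ(155,7));E=P(circ(112,7))
    # silhouettes
    r+=[A[:,0].min()-c((153,90))[0],A[:,0].max()-c((235,90))[0],B[:,0].min()-c((161,380))[0],B[:,0].max()-c((236,380))[0]]
    r+=[D[:,0].min()-c((183,490))[0],D[:,0].max()-c((213,490))[0]]
    r+=[B[:,1].max()-c((197,395))[1],D[:,1].max()-c((198,500))[1],P(circ(0,14)[30:31])[0,1]-c((194,84))[1]]
    return np.array(r)
f=least_squares(res,q);print(f.x,res(f.x).round(2))
d=c0=cv2.resize(np.ascontiguousarray(s["image"][80:320,200:360,::-1]),None,fx=2.45,fy=2.45,interpolation=cv2.INTER_CUBIC)
draw(d,s,f.x,shaft(),2.45,np.array([200,80]),R,t);
T=pickle.load(open("top0.pkl","rb"))
e=cv2.resize(np.ascontiguousarray(T["image"][160:250,190:255,::-1]),None,fx=6,fy=6,interpolation=cv2.INTER_CUBIC)
draw(e,T,f.x,shaft(),6,np.array([190,160]))
H=np.zeros((590,800,3),np.uint8);H[:588,:392]=d;H[:540,400:790]=e
cv2.imwrite("pics/o4.png",H)
E
python3 ov3.py
```

```text
[554.14100576 239.0048682   13.33662518] [ 0.13  0.07 -0.32 -0.45 -0.92  1.49  0.69 -0.22 -0.35]
```

View pics/o4.png

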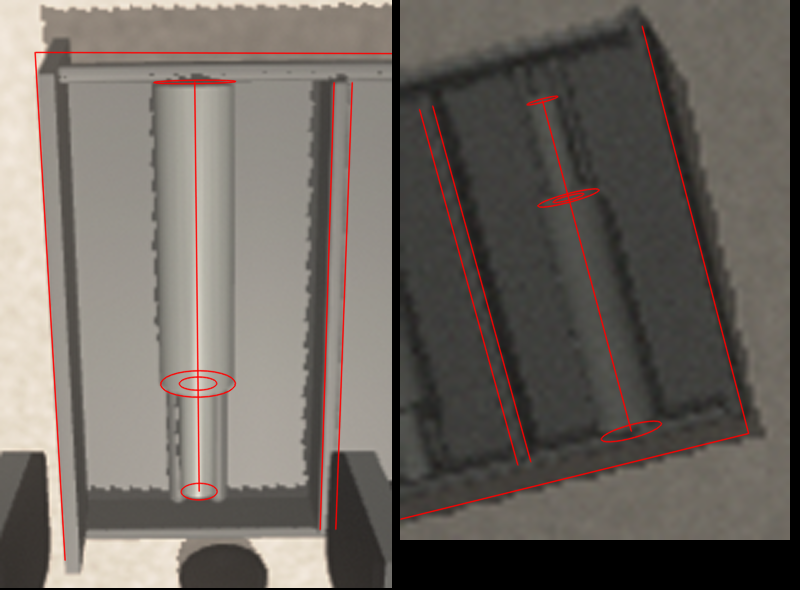

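Run:
```python
from tray import *
q=(556,238.8,13.3)
st=sensors.state()
for b in (60,0):
    p,R=target(q,3,b);print(p);plan(p,R,st)
```

```text
[544.22852645 135.3164296   92.23578384]
t 2.6 delta [  4.67   3.38 139.98] twist [-0.15 -0.03 -0.77] rows>= 2.8
[559.34116004 138.88890479  34.28023426]
t 2.6 delta [  4.65   3.54 199.98] twist [-0.15 -0.03 -0.77] rows>= 4.0
```

Emit:
carry_out([
  {"delta_pos": [1.5,1.2,45],"twist": [0,0,-0.4],"claw": 55},
  {"delta_pos": [3,2.5,90],"twist": [0,0,-0.8],"claw": 55},
  {"delta_pos": [4.5,3.5,120],"twist": [0,0,-0.8],"claw": 55},
  {"delta_pos": [4.7,3.5,140],"twist": [-0.1,0,-0.8],"claw": 55},
  {"delta_pos": [4.7,3.5,140],"twist": [-0.1,0,-0.8],"claw": 55},
])

```text
time: 3.1
tool_pos: [543.4, 134.6, 89.6]
orientation: [-180.0, 14.7, -166.8]
force: [-0.8, 0.0, -0.6]
grip_width: 0.554
```

```bash
python3 look.py w4
python3 - <<'E'
from plant import vision
import cv2
for n in("top","side"):
    s=vision.snapshot(n)["image"][:,:,::-1]
    if n=="top": cv2.imwrite("pics/t4.png",cv2.convertScaleAbs(cv2.resize(s[120:290,100:300],None,fx=3,fy=3),alpha=1.8))
    else: cv2.imwrite("pics/s4.png",cv2.resize(s[150:370,150:400],None,fx=2.5,fy=2.5))
E
```

```text
3.1 [543.4 134.6  89.6] [-179.98   14.71 -166.76] [ 0.3 -3.1  1.9  2.9  0.1 -0.3] [-0.8  0.  -0.6]
```

View pics/w4.png

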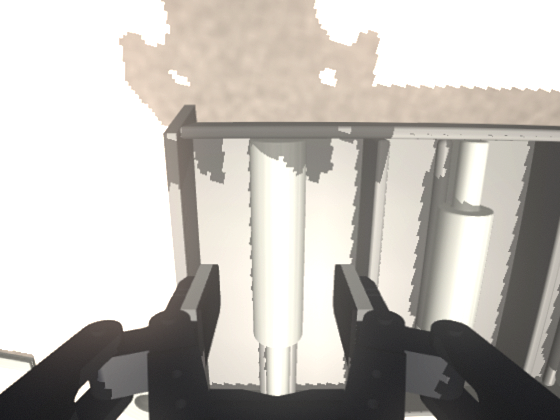

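View pics/s4.png

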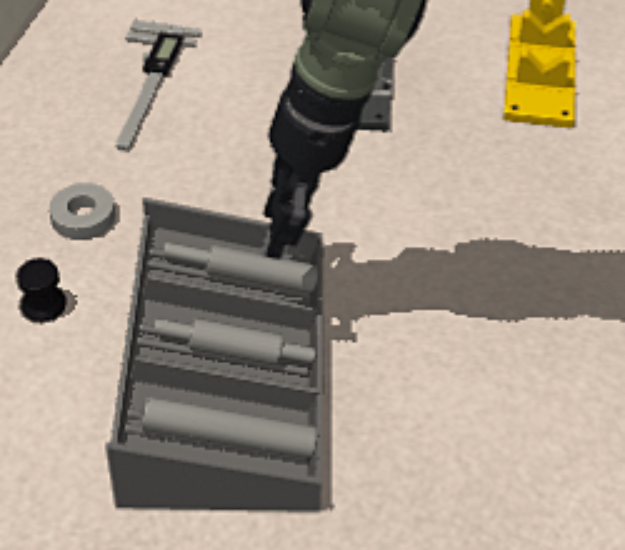

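The shaft (columns 250–305, centre 278) lies midway between the fingers, and in the side picture the gripper points at the middle of the thick part. I'll descend.

Run:
```python
from tray import *
p,R=target((556,238.8,13.3),3,0);plan(p,R)
```

```text
t 3.25 delta [ 1.94  0.2  60.93] twist [-0.05  0.09  0.05] rows>= 1.2
```

Emit:
carry_out([
  {"delta_pos": [0,0,20],"twist": [0,0,0],"claw": 55},
  {"delta_pos": [0,0,40],"twist": [0,0,0],"claw": 55},
  {"delta_pos": [0,0,52],"twist": [0,0,0],"claw": 55},
  {"delta_pos": [0,0,60],"twist": [0,0,0],"claw": 55},
  {"delta_pos": [0,0,60],"twist": [0,0,0],"claw": 55},
])

```text
time: 3.75
tool_pos: [560.1, 139.9, 34.5]
orientation: [-180.0, 15.0, -166.5]
force: [0.1, -0.3, 0.9]
grip_width: 0.548
```

```bash
python3 look.py w5
python3 - <<'E'
from tray import *
p,R=target((556,238.8,13.3),3,0);plan(p,R)
E
```

```text
3.75 [560.1 139.9  34.5] [-179.95   15.01 -166.54] [ 0.1 -1.   0.2  0.9  0.  -0. ] [ 0.1 -0.3  0.9]
t 3.8 delta [ 1.3  -0.8   0.33] twist [-0.01  0.04  0.16] rows>= 0.0
```

View pics/w5.png

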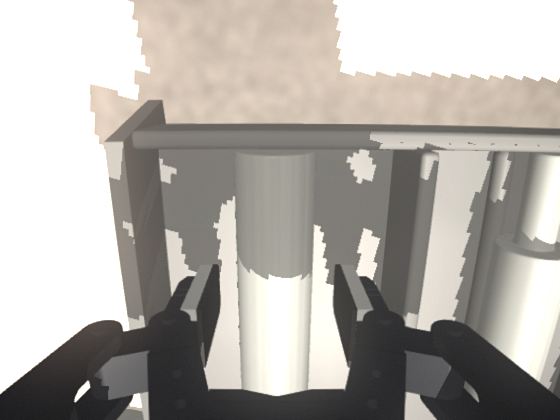

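The fingers stand on either side of the shaft (columns 237–313) with no contact force, so I'll close.

Emit:
carry_out([
  {"delta_pos": [0,0,0],"twist": [0,0,0],"claw": 20},
  {"delta_pos": [0,0,0],"twist": [0,0,0],"claw": 10},
  {"delta_pos": [0,0,0],"twist": [0,0,0],"claw": 10},
  {"delta_pos": [0,0,0],"twist": [0,0,0],"claw": 10},
  {"delta_pos": [0,0,0],"twist": [0,0,0],"claw": 10},
], grip_force=70)

```text
time: 4.3
tool_pos: [560.8, 139.3, 35.7]
orientation: [-179.9, 15.1, -166.5]
force: [-1.6, -3.6, 7.8]
grip_width: 0.301
```

Emit:
carry_out([
  {"delta_pos": [-2,0,-2],"twist": [0,0,0],"claw": 10},
  {"delta_pos": [-5,0,-8],"twist": [0,0,0],"claw": 10},
  {"delta_pos": [-9,0,-20],"twist": [0,0,0],"claw": 10},
  {"delta_pos": [-14,0,-38],"twist": [0,0,0],"claw": 10},
  {"delta_pos": [-19,0,-58],"twist": [0,0,0],"claw": 10},
])

```text
time: 4.8
tool_pos: [562.0, 141.0, 95.3]
orientation: [180.0, 14.9, -166.5]
force: [0.9, -1.4, -4.5]
grip_width: 0.303
```

```bash
python3 look.py w6
python3 - <<'E'
from plant import sensors
s=sensors.state();print(s["force"],s["ft_torque"],s["grip_width"],s["joint_positions"])
E
```

```text
4.8 [562.  141.   95.3] [ 179.99   14.87 -166.52] [ -0.  -19.   11.9  30.1   0.    0. ] [ 0.9 -1.4 -4.5]
[ 1.08556021  0.73120479 -2.58064306] [-0.08420828  0.37383298  0.00391488] 0.3015031460163588 [  5.74711013  19.88109619 -33.92136947  21.1147621    1.99914934
  -7.4908994 ]
```

View pics/w6.png

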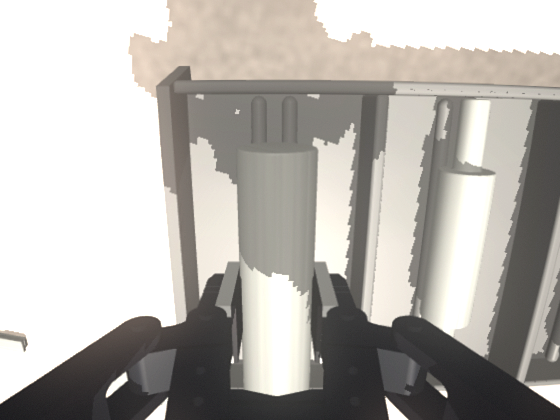

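The shaft is lifted clear and held squarely, with its thick end at row ~147, columns 238–318. I'll measure where its thick end lies in the tool frame and plan the carry.

Run:
```python
from go import *
s=pickle.load(open("w6.pkl","rb"))
A=s["tool_from_camera"];Ri=A[:3,:3].T;ti=-Ri@A[:3,3]
for uv in[(278,146),(278,150),(238,160),(318,160)]:
    print(uv,atz(s,uv,-30 if uv[0]==278 else -16,R=Ri,t=ti).round(1))
o,Rc=frame(538.64,-246.63,99.3)
# final: tool x=-carrier x, z down: yaw=99.3-180
th=60
def tgt(xend,zaxis,dx): # xend: carrier x of thick end ; dx end offset along tool +x
    g=np.array([xend+dx,0,zaxis-16]); return o+Rc@g
st=sensors.state()
for z in(140,53.8): print(tgt(-40,z,53).round(1))
print(st["tool_pos"],st["orientation"])
plan(tgt(-40,140,53),[180,0,-80.7],st)
```

```text
(278, 146) [ 59.8   1.  -30. ]
(278, 150) [ 58.6   1.  -30. ]
(238, 160) [ 53.3 -12.4 -16. ]
(318, 160) [ 53.3  14.6 -16. ]
[ 536.5 -233.8  124. ]
[ 536.5 -233.8   37.8]
[564.61850975 141.44162804  99.19936287] [-179.96862922   15.21160415 -166.49311289]
t 4.85 delta [ 104.41 -358.34  -53.9 ] twist [-11.41  12.23 -85.25] rows>= 10.1
```

Emit:
carry_out([
  {"delta_pos": [-5,0,-18],"twist": [0,1,0],"claw": 10},
  {"delta_pos": [-11,0,-42],"twist": [0,3,0],"claw": 10},
  {"delta_pos": [-17,0,-66],"twist": [0,6,0],"claw": 10},
  {"delta_pos": [-23,0,-88],"twist": [0,10,0],"claw": 10},
  {"delta_pos": [-27,0,-102],"twist": [0,15,0],"claw": 10},
])

```text
time: 5.35
tool_pos: [562.9, 141.1, 203.0]
orientation: [-180.0, -0.0, -166.5]
force: [1.2, -0.0, -5.3]
grip_width: 0.303
```

Run:
```python
from go import *
st=sensors.state();print(st["tool_pos"],st["orientation"],st["joint_positions"])
plan([537,-229,130],[180,0,-80.7],st)
plan([537,-229,200],[180,0,-80.7],st)
```

```text
[562.93784778 141.13248259 203.03384051] [-1.79970460e+02 -2.95559541e-03 -1.66524928e+02] [ 6.80426945e+00  2.30025201e+01 -8.91980164e+00  5.80771823e+01
 -2.96832131e-02 -6.67080300e+00]
t 5.35 delta [ 111.47 -353.86   73.22] twist [-2.000e-02 -2.000e-02 -8.582e+01] rows>= 10.0
t 5.35 delta [ 111.47 -353.9     3.22] twist [-2.000e-02 -2.000e-02 -8.582e+01] rows>= 10.0
```

Emit:
carry_out([
  {"delta_pos": [5,-17,0],"twist": [0,0,-4],"claw": 10},
  {"delta_pos": [13,-41,0],"twist": [0,0,-10],"claw": 10},
  {"delta_pos": [21,-67,0],"twist": [0,0,-16.5],"claw": 10},
  {"delta_pos": [29,-94,0],"twist": [0,0,-23],"claw": 10},
  {"delta_pos": [38,-121,0],"twist": [0,0,-29.5],"claw": 10},
])

```text
time: 5.85
tool_pos: [553.9, 13.7, 200.3]
orientation: [-180.0, 0.0, -136.7]
force: [0.4, -0.3, -4.7]
grip_width: 0.3
```

Run:
```python
from go import *
st=sensors.state()
plan([537,-229,185],[180,0,-80.7],st)
```

```text
t 5.85 delta [ 178.66 -165.13   15.3 ] twist [-1.000e-02  0.000e+00 -5.603e+01] rows>= 6.5
```

Emit:
carry_out([
  {"delta_pos": [21,-19,2],"twist": [0,0,-6.5],"claw": 10},
  {"delta_pos": [42,-38,4],"twist": [0,0,-13],"claw": 10},
  {"delta_pos": [63,-58,6],"twist": [0,0,-19.5],"claw": 10},
  {"delta_pos": [84,-78,8],"twist": [0,0,-26],"claw": 10},
  {"delta_pos": [105,-97,9],"twist": [0,0,-32.5],"claw": 10},
])

```text
time: 6.35
tool_pos: [543.2, -129.1, 191.3]
orientation: [-180.0, 0.0, -104.3]
force: [0.3, -0.4, -5.3]
grip_width: 0.3
```

Run:
```python
from go import *
st=sensors.state()
plan([537,-229,185],[180,0,-80.7],st)
```

```text
t 6.35 delta [ 98.33 -18.65   6.29] twist [-1.000e-02  1.000e-02 -2.356e+01] rows>= 2.7
```

Emit:
carry_out([
  {"delta_pos": [28,-5,2],"twist": [0,0,-6.5],"claw": 10},
  {"delta_pos": [55,-10,4],"twist": [0,0,-13],"claw": 10},
  {"delta_pos": [79,-15,6],"twist": [0,0,-19],"claw": 10},
  {"delta_pos": [97,-18.5,6.3],"twist": [0,0,-23.5],"claw": 10},
  {"delta_pos": [97,-18.5,6.3],"twist": [0,0,-23.5],"claw": 10},
])

```text
time: 6.85
tool_pos: [536.8, -229.0, 185.0]
orientation: [-180.0, -0.1, -81.2]
force: [0.5, 1.3, -5.2]
grip_width: 0.303
```

```bash
python3 look.py w7
python3 - <<'E'
from plant import vision
import cv2,pickle
for n in("top","side"):
    s=vision.snapshot(n);pickle.dump(s,open(n+"7.pkl","wb"))
s=s["image"][:,:,::-1]; cv2.imwrite("pics/s7.png",cv2.resize(s[60:240,200:400],None,fx=3,fy=3))
from go import *
st=sensors.state();print(st["force"],st["ft_torque"])
plan([537,-229,185],[180,0,-80.7],st)
E
```

```text
6.85 [ 536.8 -229.   185. ] [-1.7998e+02 -6.0000e-02 -8.1170e+01] [ 2.2 -0.9 -1.2  0.7  2.   4.1] [ 0.5  1.3 -5.2]
[-0.42335884  0.95847376 -5.43070549] [ 0.04618331  0.01843345 -0.02540645]
t 7.0 delta [3.   0.21 0.32] twist [-0.01  0.04 -0.37] rows>= 0.1
```

View pics/w7.png

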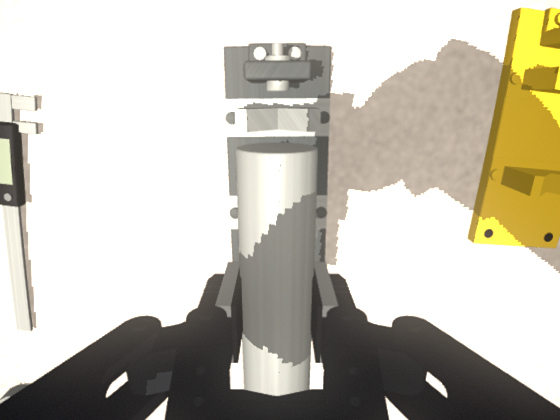

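View pics/s7.png

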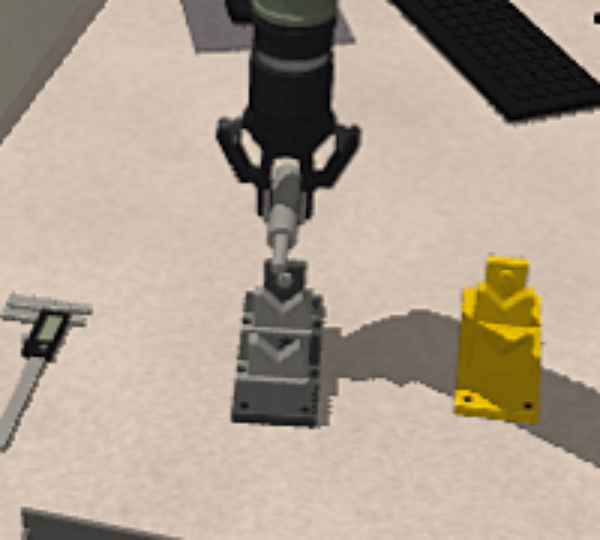

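The shaft hangs level over the steel carrier with its thin end away from the stop. In the wrist view the shaft, V and anvil all centre at column ~278. I'll check the carrier overlay from this view.

Run:
```python
from ov import *
s=pickle.load(open("w7.pkl","rb"));R,t=wristRt(s,s["st"]["tool_pos"],s["st"]["orientation"])
c=cv2.resize(np.ascontiguousarray(s["image"][30:280,210:345,::-1]),None,fx=2.4,fy=2.4,interpolation=cv2.INTER_CUBIC);d=c.copy()
draw(d,s,(538.64,-246.63,99.3),model(),2.4,np.array([210,30]),R,t)
cv2.imwrite("pics/o7.png",np.hstack([c,d]))
```

```text
(no output)
```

View pics/o7.png

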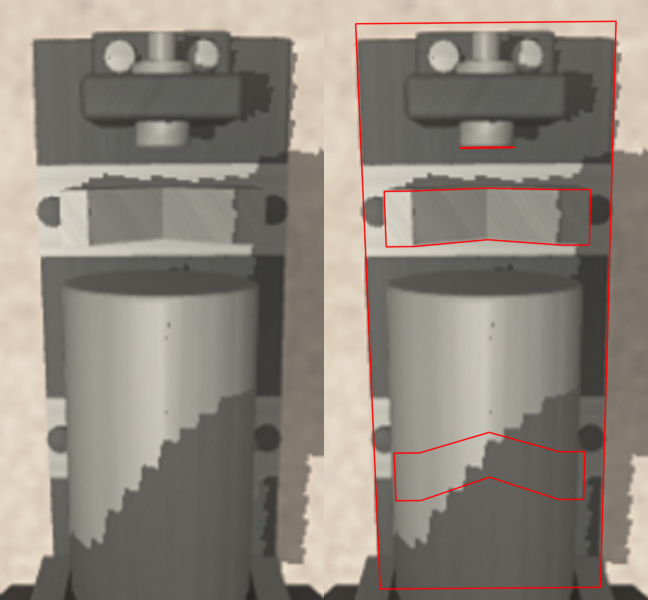

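Run:
```python
from go import *
s=pickle.load(open("w7.pkl","rb"))
A=s["tool_from_camera"];Ri=A[:3,:3].T;ti=-Ri@A[:3,3]
from scipy.optimize import least_squares
th=np.linspace(0,2*np.pi,200)
def r(q):
    P=proj(s,np.array([[q[0],q[2]+14*np.cos(k),q[1]+14*np.sin(k)] for k in th]),Ri,ti)
    return [P[:,1].max()-(298/2.4+29.6),P[:,1].min()-(272/2.4+29.6),P[:,0].min()-(63/2.4+209.6),P[:,0].max()-(258/2.4+209.6)]
f=least_squares(r,(58,-16,0));print(f.x,r(f.x))
dx,za,yo=f.x
o,Rc=frame(538.64,-246.63,99.3)
st=sensors.state()
for z,xe in((75,-48),(56,-48),(53.8,-48)):
    g=o+Rc@np.array([xe+dx,yo,z+za]); print(g.round(1)); plan(g,[180,0,-80.7],st)
```

```text
[ 5.64252931e+01 -1.13910218e+01 -7.26082622e-04] [np.float64(-0.08216723570424733), np.float64(0.1010768169143148), np.float64(-0.01189225273884631), np.float64(0.011909389453649055)]
[ 537.3 -238.3   63.6]
t 7.0 delta [ 12.34   1.39 121.71] twist [-0.01  0.04 -0.37] rows>= 2.4
[ 537.3 -238.3   44.6]
t 7.0 delta [ 12.36   1.39 140.71] twist [-0.01  0.04 -0.37] rows>= 2.8
[ 537.3 -238.3   42.4]
t 7.0 delta [ 12.36   1.39 142.91] twist [-0.01  0.04 -0.37] rows>= 2.9
```

Emit:
carry_out([
  {"delta_pos": [3,0.4,30],"twist": [0,0,-0.1],"claw": 10},
  {"delta_pos": [6,0.8,65],"twist": [0,0,-0.2],"claw": 10},
  {"delta_pos": [9,1.1,95],"twist": [0,0,-0.3],"claw": 10},
  {"delta_pos": [12.3,1.4,118],"twist": [0,0,-0.4],"claw": 10},
  {"delta_pos": [12.3,1.4,120],"twist": [0,0,-0.4],"claw": 10},
])

```text
time: 7.5
tool_pos: [535.4, -236.9, 62.8]
orientation: [179.8, 0.2, -80.6]
force: [0.3, 1.2, -4.9]
grip_width: 0.303
```

```bash
python3 look.py w8
python3 - <<'E'
from go import *
st=sensors.state();plan([537.3,-238.3,44.6],[180,0,-80.7],st);print(st["force"],st["ft_torque"])
E
```

```text
7.5 [ 535.4 -236.9   62.8] [179.77   0.21 -80.6 ] [ 0.1 -1.2  1.7  0.8  0.4  0.1] [ 0.3  1.2 -4.9]
t 7.55 delta [ 1.06 -0.74 19.74] twist [0.12 0.13 0.1 ] rows>= 0.4
[ 0.42016517  0.46855106 -5.03524816] [0.02333264 0.03006753 0.04905086]
```

View pics/w8.png

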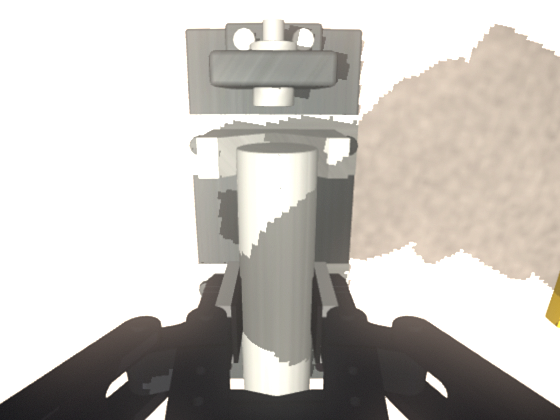

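At this height the V and anvil centre at column ~273.5 and the shaft at 277.5. That puts the shaft about 1.5 mm off sideways, so I'll correct while coming down partway.

Emit:
carry_out([
  {"delta_pos": [0,-0.8,3],"twist": [0,0,0],"claw": 10},
  {"delta_pos": [0,-1.5,7],"twist": [0,0,0],"claw": 10},
  {"delta_pos": [0,-1.5,11],"twist": [0,0,0],"claw": 10},
  {"delta_pos": [0,-1.5,11],"twist": [0,0,0],"claw": 10},
])

```text
time: 7.95
tool_pos: [539.2, -238.9, 55.2]
orientation: [-179.9, -0.1, -80.6]
force: [-0.8, 0.8, -6.4]
grip_width: 0.299
```

```bash
python3 look.py w9
python3 - <<'E'
import cv2
a=cv2.imread("pics/w9.png")[10:270,170:380];cv2.imwrite("pics/c9.png",cv2.resize(cv2.convertScaleAbs(a,alpha=0.66),None,fx=2.3,fy=2.3,interpolation=cv2.INTER_CUBIC))
from plant import vision
s=vision.snapshot("side")["image"][:,:,::-1]; cv2.imwrite("pics/s9.png",cv2.resize(s[110:220,240:340],None,fx=5,fy=5,interpolation=cv2.INTER_CUBIC))
E
```

```text
7.95 [ 539.2 -238.9   55.2] [-1.7995e+02 -5.0000e-02 -8.0630e+01] [-0.1 -0.2  0.1  0.5 -0.1 -0. ] [-0.8  0.8 -6.4]
```

View pics/c9.png

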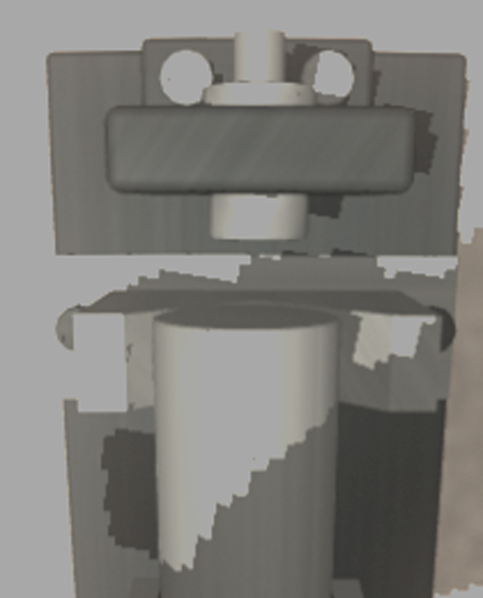

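View pics/s9.png

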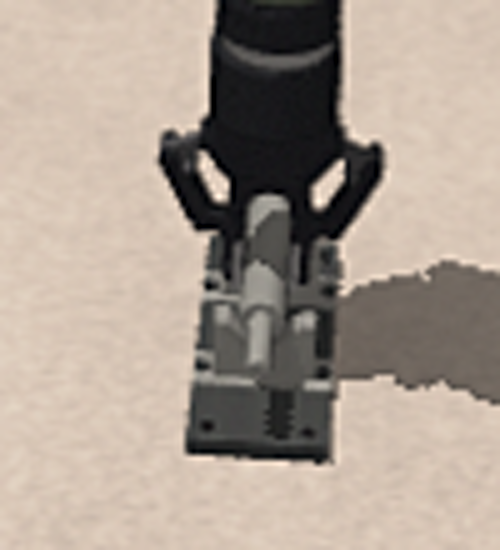

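After the correction the V and anvil are at column ~283 and the shaft at ~277. The arm had not settled in the previous picture, so I overcorrected. I'll hold briefly and remeasure.

Emit:
carry_out([
  {"delta_pos": [0,0,0],"twist": [0,0,0],"claw": 10},
  {"delta_pos": [0,0,0],"twist": [0,0,0],"claw": 10},
  {"delta_pos": [0,0,0],"twist": [0,0,0],"claw": 10},
])

```text
time: 8.35
tool_pos: [539.2, -239.1, 55.1]
orientation: [-179.9, -0.0, -80.6]
force: [0.2, -0.0, -5.2]
grip_width: 0.302
```

```bash
python3 look.py w10; python3 look.py w11
python3 - <<'E'
import cv2,numpy as np
from plant import sensors
print(sensors.state()["tool_pos"])
L=[]
for n in("w10","w11"):
    a=cv2.imread(f"pics/{n}.png")[10:180,180:370]; L.append(cv2.resize(cv2.convertScaleAbs(a,alpha=0.66),None,fx=2,fy=2))
cv2.imwrite("pics/c10.png",np.hstack(L))
E
```

```text
8.35 [ 539.2 -239.1   55.1] [-1.7995e+02 -5.0000e-02 -8.0640e+01] [ 0.1  0.  -0.1 -0.1 -0.   0.1] [ 0.2 -0.  -5.2]
8.4 [ 539.2 -239.1   55.1] [-1.7995e+02 -5.0000e-02 -8.0640e+01] [-0.   0.1 -0.1 -0.1  0.   0.1] [ 0.   0.3 -4.8]
[ 539.16126086 -239.06838059   55.07784654]
```

View pics/c10.png

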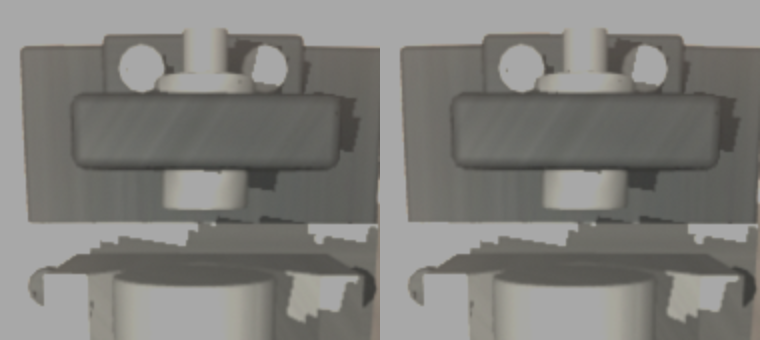

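Emit:
carry_out([
  {"delta_pos": [0,1,0],"twist": [0,0,0],"claw": 10},
  {"delta_pos": [0,1.9,0],"twist": [0,0,0],"claw": 10},
  {"delta_pos": [0,1.9,0],"twist": [0,0,0],"claw": 10},
  {"delta_pos": [0,1.9,0],"twist": [0,0,0],"claw": 10},
  {"delta_pos": [0,1.9,0],"twist": [0,0,0],"claw": 10},
])

```text
time: 8.95
tool_pos: [537.3, -239.3, 55.0]
orientation: [-180.0, -0.0, -80.6]
force: [0.2, -0.6, -4.5]
grip_width: 0.301
```

```bash
python3 look.py w12
python3 - <<'E'
import cv2,numpy as np
a=cv2.imread("pics/w12.png")[10:270,180:370]; cv2.imwrite("pics/c12.png",cv2.resize(cv2.convertScaleAbs(a,alpha=0.66),None,fx=2.3,fy=2.3))
E
```

```text
8.95 [ 537.3 -239.3   55. ] [-1.7996e+02 -4.0000e-02 -8.0640e+01] [-0.  0.  0. -0.  0.  0.] [ 0.2 -0.6 -4.5]
```

View pics/c12.png

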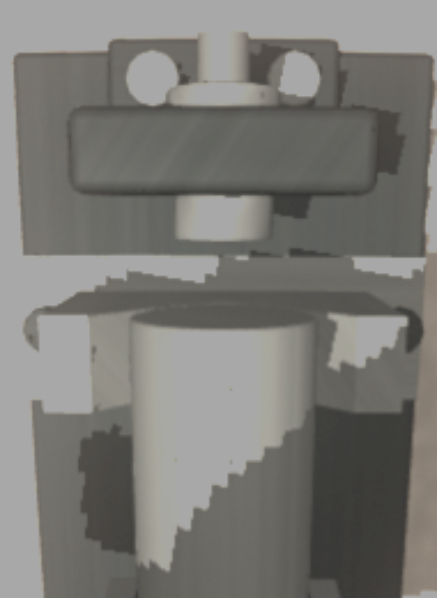

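Now centred: the anvil is at 224, the V at 225 and the shaft at 223.5 in crop pixels. I'll lower it slowly while watching the force.

Emit:
carry_out([
  {"delta_pos": [0,0,4],"twist": [0,0,0],"claw": 10},
  {"delta_pos": [0,0,7],"twist": [0,0,0],"claw": 10},
  {"delta_pos": [0,0,10],"twist": [0,0,0],"claw": 10},
  {"delta_pos": [0,0,11],"twist": [0,0,0],"claw": 10},
  {"delta_pos": [0,0,11],"twist": [0,0,0],"claw": 10},
])

```text
time: 9.5
tool_pos: [537.0, -239.2, 43.6]
orientation: [-180.0, -0.0, -80.6]
force: [-0.9, 0.1, -4.2]
grip_width: 0.3
```

Emit:
carry_out([
  {"delta_pos": [0,0,0.7],"twist": [0,0,0],"claw": 10},
  {"delta_pos": [0,0,1.4],"twist": [0,0,0],"claw": 10},
  {"delta_pos": [0,0,1.4],"twist": [0,0,0],"claw": 10},
])

```text
time: 9.8
tool_pos: [537.3, -239.3, 42.6]
orientation: [-180.0, -0.0, -80.6]
force: [-0.2, 0.5, -4.5]
grip_width: 0.301
```

Emit:
carry_out([
  {"delta_pos": [0,0,0.6],"twist": [0,0,0],"claw": 10},
  {"delta_pos": [0,0,1.2],"twist": [0,0,0],"claw": 10},
  {"delta_pos": [0,0,1.2],"twist": [0,0,0],"claw": 10},
])

```text
time: 10.1
tool_pos: [537.2, -239.2, 41.3]
orientation: [-180.0, -0.0, -80.6]
force: [-0.3, 0.8, -5.1]
grip_width: 0.299
```

Emit:
carry_out([
  {"delta_pos": [0,0,0.5],"twist": [0,0,0],"claw": 10},
  {"delta_pos": [0,0,1],"twist": [0,0,0],"claw": 10},
  {"delta_pos": [0,0,1],"twist": [0,0,0],"claw": 10},
])

```text
time: 10.4
tool_pos: [537.4, -239.3, 40.6]
orientation: [-179.9, -0.0, -80.6]
force: [0.3, -0.1, -3.8]
grip_width: 0.304
```

Emit:
carry_out([
  {"delta_pos": [0,0,0.5],"twist": [0,0,0],"claw": 10},
  {"delta_pos": [0,0,1],"twist": [0,0,0],"claw": 10},
  {"delta_pos": [0,0,1],"twist": [0,0,0],"claw": 10},
])

```text
time: 10.7
tool_pos: [537.4, -239.4, 40.4]
orientation: [-179.9, -0.1, -80.6]
force: [-3.0, 1.8, 4.6]
grip_width: 0.301
```

Emit:
carry_out([
  {"delta_pos": [0,0,0.4],"twist": [0,0,0],"claw": 10},
  {"delta_pos": [0,0,0.8],"twist": [0,0,0],"claw": 10},
  {"delta_pos": [0,0,0.8],"twist": [0,0,0],"claw": 10},
])

```text
time: 11.0
tool_pos: [537.5, -239.4, 40.4]
orientation: [-179.9, -0.1, -80.6]
force: [-4.7, 1.9, 10.3]
grip_width: 0.307
```

Contact is at TCP z 40.4, inside the predicted 38–42.4. I'll ease the load and see whether the sideways force goes.

Emit:
carry_out([
  {"delta_pos": [0,0.3,-0.5],"twist": [0,0,0],"claw": 10},
  {"delta_pos": [0,0.4,-0.8],"twist": [0,0,0],"claw": 10},
  {"delta_pos": [0,0.4,-0.8],"twist": [0,0,0],"claw": 10},
])

```text
time: 11.3
tool_pos: [537.5, -239.4, 40.4]
orientation: [-179.9, -0.1, -80.6]
force: [-1.7, 2.3, 7.2]
grip_width: 0.3
```

```bash
python3 look.py w13
python3 - <<'E'
import cv2,numpy as np
a=cv2.imread("pics/w13.png")[10:270,180:370]; cv2.imwrite("pics/c13.png",cv2.resize(cv2.convertScaleAbs(a,alpha=0.66),None,fx=2.3,fy=2.3))
E
```

```text
11.3 [ 537.5 -239.4   40.4] [-1.7988e+02 -7.0000e-02 -8.0630e+01] [ 0.1  0.1  0.   0.1 -0.1 -0. ] [-1.7  2.3  7.2]
```

View pics/c13.png

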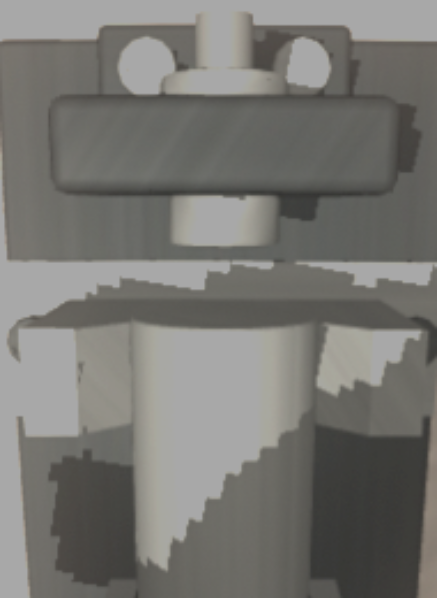

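The shaft is seated in the V and centred, with about 10–12 mm left to the anvil face. I'll slide it towards the stop.

Emit:
carry_out([
  {"delta_pos": [1.5,0,-0.2],"twist": [0,0,0],"claw": 10},
  {"delta_pos": [3.5,0,-0.2],"twist": [0,0,0],"claw": 10},
  {"delta_pos": [5.5,0,-0.2],"twist": [0,0,0],"claw": 10},
  {"delta_pos": [7,0,-0.2],"twist": [0,0,0],"claw": 10},
  {"delta_pos": [7,0,-0.2],"twist": [0,0,0],"claw": 10},
])

```text
time: 11.85
tool_pos: [538.5, -245.9, 40.4]
orientation: [-179.9, -0.0, -80.6]
force: [-0.9, 3.1, 7.2]
grip_width: 0.302
```

```bash
python3 look.py w14
python3 - <<'E'
import cv2,numpy as np
a=cv2.imread("pics/w14.png")[10:270,180:370]; cv2.imwrite("pics/c14.png",cv2.resize(cv2.convertScaleAbs(a,alpha=0.66),None,fx=2.3,fy=2.3))
E
```

```text
11.85 [ 538.5 -245.9   40.4] [-1.7989e+02 -1.0000e-02 -8.0620e+01] [ 0.1  0.  -0.1 -0.1 -0.1  0. ] [-0.9  3.1  7.2]
```

View pics/c14.png

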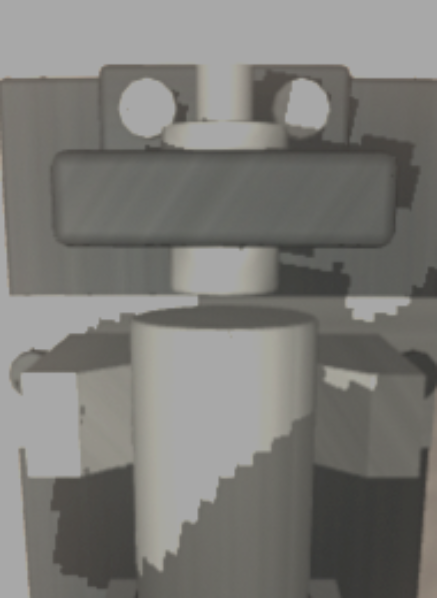

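About 3–4 mm remains (anvil edge at row 293, thick end rim near 325, ~7.7 px/mm). I'll creep in, watching the axial force, whose baseline is about 3 N.

Emit:
carry_out([
  {"delta_pos": [0.7,0,-0.2],"twist": [0,0,0],"claw": 10},
  {"delta_pos": [1.4,0,-0.2],"twist": [0,0,0],"claw": 10},
  {"delta_pos": [2,0,-0.2],"twist": [0,0,0],"claw": 10},
  {"delta_pos": [2,0,-0.2],"twist": [0,0,0],"claw": 10},
])

```text
time: 12.3
tool_pos: [538.8, -247.7, 40.4]
orientation: [-179.9, 0.0, -80.6]
force: [-0.4, 3.6, 6.3]
grip_width: 0.301
```

Emit:
carry_out([
  {"delta_pos": [0.4,0,0],"twist": [0,0,0],"claw": 10},
  {"delta_pos": [0.8,0,0],"twist": [0,0,0],"claw": 10},
  {"delta_pos": [0.8,0,0],"twist": [0,0,0],"claw": 10},
])

```text
time: 12.6
tool_pos: [538.9, -248.4, 40.4]
orientation: [-179.9, 0.0, -80.6]
force: [-1.6, 2.8, 5.5]
grip_width: 0.302
```

Emit:
carry_out([
  {"delta_pos": [0.3,0,0],"twist": [0,0,0],"claw": 10},
  {"delta_pos": [0.6,0,0],"twist": [0,0,0],"claw": 10},
  {"delta_pos": [0.6,0,0],"twist": [0,0,0],"claw": 10},
])

```text
time: 12.9
tool_pos: [539.0, -249.0, 40.4]
orientation: [-179.9, 0.0, -80.6]
force: [-1.9, 3.1, 7.2]
grip_width: 0.303
```

Emit:
carry_out([
  {"delta_pos": [0.3,0,0],"twist": [0,0,0],"claw": 10},
  {"delta_pos": [0.5,0,0],"twist": [0,0,0],"claw": 10},
  {"delta_pos": [0.5,0,0],"twist": [0,0,0],"claw": 10},
])

```text
time: 13.2
tool_pos: [539.1, -249.5, 40.4]
orientation: [-179.9, 0.0, -80.6]
force: [-0.5, 3.4, 6.1]
grip_width: 0.302
```

Emit:
carry_out([
  {"delta_pos": [0.3,0,0],"twist": [0,0,0],"claw": 10},
  {"delta_pos": [0.5,0,0],"twist": [0,0,0],"claw": 10},
  {"delta_pos": [0.5,0,0],"twist": [0,0,0],"claw": 10},
])

```text
time: 13.5
tool_pos: [539.1, -249.5, 40.4]
orientation: [-179.9, 0.1, -80.6]
force: [-1.8, 5.1, 7.8]
grip_width: 0.3
```

```bash
python3 look.py w15
python3 - <<'E'
import cv2,numpy as np
a=cv2.imread("pics/w15.png")[100:230,200:350]; cv2.imwrite("pics/c15.png",cv2.resize(cv2.convertScaleAbs(a,alpha=0.66),None,fx=4.5,fy=4.5))
E
```

```text
13.5 [ 539.1 -249.5   40.4] [-1.7989e+02  7.0000e-02 -8.0600e+01] [ 0.1  0.  -0.1  0.  -0.   0. ] [-1.8  5.1  7.8]
```

View pics/c15.png

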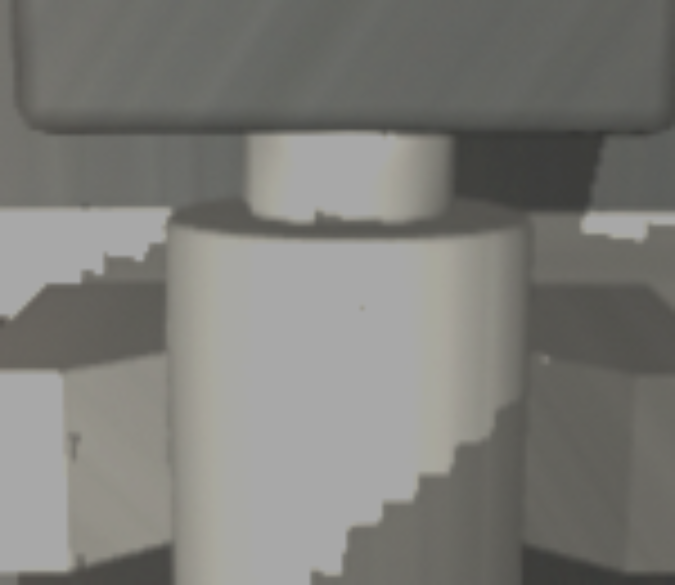

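The TCP stopped at y = -249.5 while the axial force rose, and the picture shows the anvil against the end face. One more nudge to confirm.

Emit:
carry_out([
  {"delta_pos": [0.4,0,0],"twist": [0,0,0],"claw": 10},
  {"delta_pos": [0.8,0,0],"twist": [0,0,0],"claw": 10},
  {"delta_pos": [0.8,0,0],"twist": [0,0,0],"claw": 10},
])

```text
time: 13.85
tool_pos: [539.1, -249.4, 40.4]
orientation: [-179.9, 0.2, -80.6]
force: [-1.4, 7.2, 8.4]
grip_width: 0.3
```

Emit:
carry_out([
  {"delta_pos": [0,0,-0.4],"twist": [0,0,0],"claw": 25},
  {"delta_pos": [0,0,-0.4],"twist": [0,0,0],"claw": 33},
  {"delta_pos": [0,0,-0.4],"twist": [0,0,0],"claw": 40},
  {"delta_pos": [0,0,-0.4],"twist": [0,0,0],"claw": 55},
  {"delta_pos": [0,0,-0.4],"twist": [0,0,0],"claw": 55},
], grip_force=20)

```text
time: 14.35
tool_pos: [539.0, -251.9, 40.2]
orientation: [-180.0, -0.1, -80.7]
force: [-1.1, 0.3, -1.0]
grip_width: 0.554
```

```bash
python3 look.py w16
python3 - <<'E'
import cv2,numpy as np
a=cv2.imread("pics/w16.png")[60:400,160:400]; cv2.imwrite("pics/c16.png",cv2.resize(cv2.convertScaleAbs(a,alpha=0.66),None,fx=1.7,fy=1.7))
E
```

```text
14.35 [ 539.  -251.9   40.2] [-1.7995e+02 -8.0000e-02 -8.0650e+01] [ 0.1  0.1 -0.2 -0.1  0.   0.1] [-1.1  0.3 -1. ]
```

View pics/c16.png

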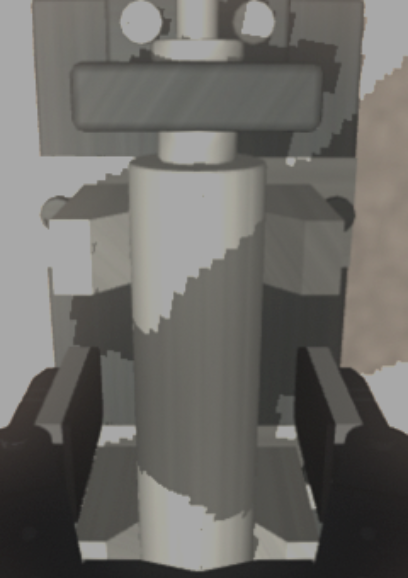

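The fingers are clear on both sides, the wrist force is about zero, and the shaft rests in both V's against the anvil. I'll retreat straight up.

Emit:
carry_out([
  {"delta_pos": [0,0,-8],"twist": [0,0,0],"claw": 55},
  {"delta_pos": [0,0,-30],"twist": [0,0,0],"claw": 55},
  {"delta_pos": [0,0,-65],"twist": [0,0,0],"claw": 55},
  {"delta_pos": [0,0,-100],"twist": [0,0,0],"claw": 55},
  {"delta_pos": [0,0,-135],"twist": [0,0,0],"claw": 55},
])

```text
time: 14.9
tool_pos: [538.6, -251.4, 177.1]
orientation: [-180.0, -0.1, -80.6]
force: [0.4, -0.4, 0.0]
grip_width: 0.547
```

Emit:
carry_out([
  {"delta_pos": [0,0,0],"twist": [0,0,0],"claw": 55},
  {"delta_pos": [0,0,0],"twist": [0,0,0],"claw": 55},
  {"delta_pos": [0,0,0],"twist": [0,0,0],"claw": 55},
])

```text
time: 15.2
tool_pos: [538.1, -251.0, 174.4]
orientation: [180.0, 0.0, -80.6]
force: [-0.5, 0.7, -0.5]
grip_width: 0.549
```

```bash
python3 look.py w17
python3 - <<'E'
from ov import *
from plant import vision
s=pickle.load(open("w17.pkl","rb"));R,t=wristRt(s,s["st"]["tool_pos"],s["st"]["orientation"])
th=np.linspace(0,2*np.pi,30)
L=[[(x-60,r*np.cos(k),53.8+r*np.sin(k)) for k in th] for x,r in((0,14),(110,14),(110,7),(155,7))]
a=cv2.resize(np.ascontiguousarray(s["image"][30:350,190:365,::-1]),None,fx=1.8,fy=1.8,interpolation=cv2.INTER_CUBIC);b=a.copy()
draw(b,s,(538.64,-246.63,99.3),L,1.8,np.array([190,30]),R,t)
cv2.imwrite("pics/c17.png",np.hstack([a,b]))
S=vision.snapshot("side")["image"][:,:,::-1];cv2.imwrite("pics/s17.png",cv2.resize(S[120:370,140:420],None,fx=2.4,fy=2.4))
E
```

```text
15.2 [ 538.1 -251.   174.4] [ 1.7997e+02  2.0000e-02 -8.0640e+01] [ 0.   0.9 -0.5  0.  -0.  -0.1] [-0.5  0.7 -0.5]
```

View pics/c17.png

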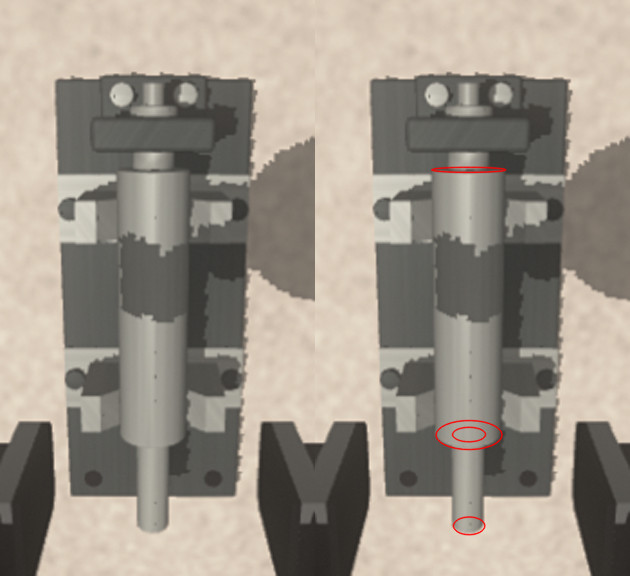

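View pics/s17.png

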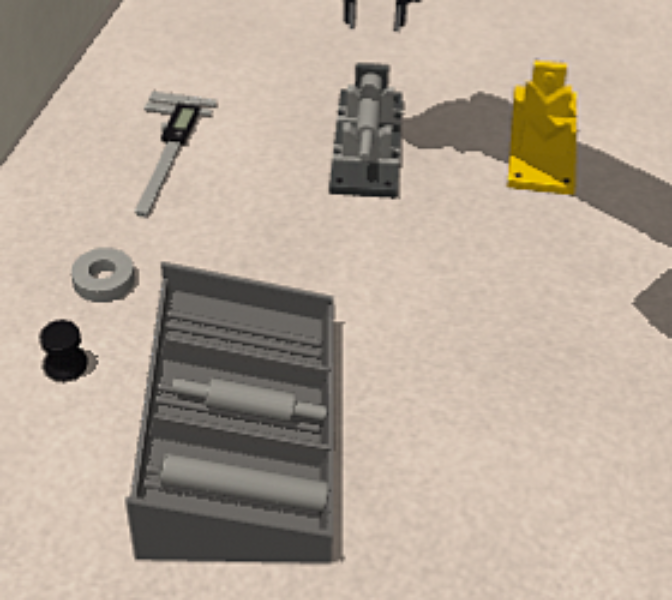

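The side view shows the shaft in the steel carrier, and the other shafts, caliper, ring and loupe undisturbed. The overlay of a shaft touching the anvil matches within about 1 px. I'll check for a residual gap more closely, since the release could have nudged the shaft.

Run:
```python
from ov import *
L=[]
o,Rf=frame(538.64,-246.63,99.3)
for n in("w15","w16","w17"):
    s=pickle.load(open(n+".pkl","rb"));R,t=wristRt(s,s["st"]["tool_pos"],s["st"]["orientation"])
    P=proj(s,np.array([(-60,0,61.8),(-60,0,67.8),(-59,0,67.8)])@Rf.T+o,R,t)
    print(n,P.round(2).tolist())
    r,c=int(P[1,1]),int(P[1,0]); L.append(cv2.resize(s["image"][r-22:r+14,c-26:c+26,::-1],None,fx=5,fy=8,interpolation=cv2.INTER_CUBIC))
    print(r-22,c-26)
cv2.imwrite("pics/c18.png",np.hstack(L))
```

```text
w15 [[276.53, 149.79], [276.49, 152.48], [276.49, 155.74]]
130 250
w16 [[275.03, 156.96], [274.94, 159.95], [274.94, 163.18]]
137 248
w17 [[274.61, 124.32], [274.57, 124.98], [274.57, 126.55]]
102 248
```

View pics/c18.png

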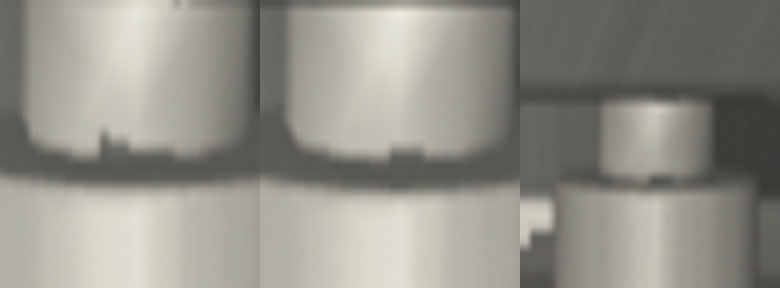

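Seam comparison (anvil edge to end-face rim):
- **Pressed against the stop:** measured 3.0 px, predicted 2.7 px for touching.
- **After release:** measured 3.6 px, predicted 3.0 px for touching.

The difference is at most about 0.1 mm at 3.2 px/mm, so the shaft is still up against the anvil within what I can measure. I'll hand in.

Run:
```python
from plant import manip,sensors
print(sensors.state()["time"],sensors.state()["force"]);print(manip.sign_off())
```

```text
15.3 [-0.68444551 -0.03729789  0.63095606]
the job is handed in; nothing more can be done
None
```

The stepped shaft is lying in both V-blocks of the steel carrier, thick end up against the anvil and thin end pointing away from the stop. I handed the job in at 15.3 s, with the gripper clear above it. Sign-off gives no verdict.

I took the shaft from the right-hand lane (tray y = -98), lowered it until the wrist force showed it was seated, then slid it to the stop.

**Last checks**
- **Contact with the stop:** the arm stopped moving while the push rose from about 3 N to 7 N. After release, the seam between shaft and anvil looked at most about 0.1 mm wider than when pressed. I can't tell that from measurement noise, so a gap that small is possible.
- **Position in the V-blocks:** the picture matches a shaft seated in the V's and touching the anvil to about 1 px.
- **Other things:** in the side view the other two shafts, caliper, ring gauge and loupe are where they were, and the wrist force is near zero.

**Things that disagreed along the way**
- **Carrier plate:** it sits about 5 mm off-centre from the V-blocks, so I positioned from the blocks and anvil instead.
- **Shaft in the tray:** the top and wrist views differed by several mm along the shaft's axis, so I gripped at a position in between.
- **Centring:** I overcorrected by about 2 mm because the arm had not settled, and fixed it before lowering.

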